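# Put away the fork-service parts and wedge the clamp blocks tight

## Robot

A 6-joint arm with a two-finger parallel gripper is mounted at the origin on the work surface. World frame = base frame: x ahead of the robot, y to its left, z up, the work surface at z = 0. Lengths are in mm, angles in rad, forces in N, time in s.
With the tool pointing down it reaches from about 400 to 925 mm from the base axis. Payload 12.5 kg.
Tool frame: the origin (TCP) lies between the finger pads; the fingertips stand 14 mm ahead of it and the grasp point (between the pads) lies 5 mm behind it; x points along the fingers, y is the direction in which the jaws open and shut, and the axes are right-handed (so a half turn about x gives the same grasp; the last joint's range is limited). The gripper opens to 95 mm and grips with 3 to 60 N. Pads are 20 mm wide; open, the fingers measure 119 mm over their backs; the gripper's body (75 mm by 180 mm) begins 59 mm behind the grasp point.
Start: joints at [-1.365, 0.491, 1.559, -0, 1.092, -0.106], TCP at [191.755, -594.874, 228.661] pointing down, gripper open.
Joint ranges: [-3.1, 3.1], [-0.84, 2.19], [0.05, 2.79], [-1.13, 4.28], [0.06, 2.93], [-2.69, 2.69]. Speed limits (rad/s): [2.22, 2.22, 2.79, 3.14, 3.14, 3.14].

## Interface

Orientations are given as [roll, pitch, yaw] about the fixed x, y, z axes, in that order (R = Rz(yaw) Ry(pitch) Rx(roll)).
In Python, from cell import env, cams gives the robot as it stands.
- The arm moves only by the tool carry_out, never from a script. Its arguments are lists of equal length, an entry for each row: "grip": the closure, from -1 (fully open) to 1 (shut); "linear": the shift along the tool's x, y, z scaled (see below), a list of three; "turn": the turn about the tool's x scaled (see below). In form: {"grip": [grip, ...], "linear": [[tx, ty, tz], ...], "turn": [turn, ...]}. A call has 1 to 5 rows; each row shifts and turns the commanded pose from where the row before left it, along the tool's axes as they then stand; what a row does not reach is not made up. The controller multiplies each number of a shift by 0.5 m and each number of a turn by 180 degrees. A row lasts 1/10 s, in which the tool goes at most 50 mm and 8.59 degrees, less where a joint would pass 70% of its speed; a pose out of reach is approached as far as the arm can. A call with a number of a shift or a turn outside -1 to 1 is refused whole. A call with a gripper value outside its range is refused whole. The fingers move at their own pace and stop on an object; the grip force is fixed at half the most. Time passes only in rows, so rows that do not move let the fingers close. It gives the time, the measured TCP pose, the force and the opening at its end, in the units of the state.
- env.state(): the state, without advancing time (a new reading comes with each control period).
- cams.read_camera(name): name is "side" or "top"; returns the picture (420x560x3 uint8, blue, green, red); there is no depth.
- cams.camera_info(name): a dict with "fx", "fy", "cx", "cy" (pixels), "view" (4x4, takes a point from world to camera coordinates). Camera axes: x right, y down, z forward; pixel columns grow to the right and rows downward; lengths in mm; the calibration is good to about 2 mm. A picture is of the moment at which its call begins. camera_info takes no time and is no camera call.
- env.job_done(): hands the job in, once; it reports no verdict.
The state is a dict: "t": time; "joints": joint angles; "qvel": joint speeds; "tau": joint torques, N m; "eef_pos": TCP position; "tcp_rot": TCP orientation; "ft_force": force on the tool from outside, world axes, zero at the start; "moment": the same for the moment, N m; "opening": opening from 0.0 (shut) to 1.0 (fully open).
Only numpy, scipy, OpenCV 4.12 (cv2) and the standard library are available. Lean on these libraries where they do the work, as an engineer would, in place of code of your own. Each camera call takes 0.05 s, during which the arm holds its last target. There are 200 camera calls.

## Task

Tidy up after the fork rebuild: the gold top cap goes in the green bin and the orange spacer in the white bin. Stand the two clamp blocks upright and square in the dark row holder, the red one next to the holder's red end stop and the blue one beside it; once both stand in the holder, press the yellow wedge straight down into the last gap, by the plain end stop, until the whole row is tight. Let go of everything, and leave the bottle and the mug where they are.

Things in the scene. Friction and masses are not known exactly. Their poses are not given: they have to be found in the camera images.
- holder: Fixed dark steel channel, 142 (y) x 70 mm (x). Origin: centre of underside; row along y. Floor 6 mm thick; inside 122.3 mm long (y -61.15 to +61.15), 60 mm wide. End stops 10 mm thick, 51 mm high over the bench: the +y one is red, the -y one plain dark. Side walls 5 mm thick, 14 mm high over the bench. In the tight row the centres lie at y: red block +39, blue -5, wedge -44 mm.
- green_bin: Fixed green open bin, 120 x 120 mm, 35 mm high, walls 4 mm, floor 4 mm or thinner. Origin: centre of its underside, x and y along its sides.
- white_bin: Fixed white open bin, 120 x 120 mm, 35 mm high, walls 4 mm, floor 4 mm or thinner. Origin: centre of its underside, x and y along its sides.
- red_block: Loose red hard-plastic clamp block, 44 x 44 mm, 45 mm high, one dark round mark on top, about 0.14 kg. Origin: centre of its underside; x and y square to its sides; either of these may lie along the row.
- blue_block: Loose blue hard-plastic clamp block, 44 x 44 mm, 45 mm high, two small dark round marks on top, about 0.14 kg. Origin: centre of its underside; x and y square to its sides; either of these may lie along the row.
- wedge: Loose yellow wedge on its narrow foot, 74 mm high, 0.15 kg. Origin: centre of foot. Tapers along y (set y along the row): 18 mm at the foot, 38 at 52 mm height, symmetric; 40 mm along x. Grip head, 52 to 74 mm up, is 36 (x) x 24 mm (y). Spreading the row takes a push of about 5 to 20 N; tight, it stays jammed with its foot about 3 mm over the holder's floor (9 mm over the bench).
- top_cap: Loose gold fork top cap standing upright, 24 mm high, about 0.06 kg. Origin: centre of its underside, z up. Round: steel thread 30 mm across up to 8 mm height, gold flange 36 mm across from 8 to 15 mm, hexagon 28 mm over its corners from 15 to 24 mm.
- spacer: Loose orange plastic volume spacer, an upright puck 34 mm across and 24 mm high, about 0.03 kg. Origin: centre of its underside, z up.
- bottle: White bottle with red cap, 52 mm across, 130 mm high, loose on the bench; to be left alone. Origin: centre of its underside.
- mug: Black mug, 76 mm across, 85 mm high, handle on its +y side, loose on the bench; to be left alone. Origin: centre of its underside.
Not all that is in view belongs to the job. What is meant by the white_bin is not purple, and is the smaller of those in its own colour.

How it is judged (in metres and radians):
On the way, in this order (a step that is already met when the one before it is completed fails the run):
1. both clamp blocks stand in the row holder, the red one on the red stop's side, released (x of red_block in the frame of holder between -0.012 and 0.012 m and y of red_block in the frame of holder between 0.023 and 0.045 m and z of red_block in the frame of holder between 0.001 and 0.011 m and angle between each of red_block, blue_block's own z axis and vertical below 0.12 rad and (angle between the x axis of red_block and the x axis of holder, either way round below 0.15 rad or angle between the y axis of red_block and the x axis of holder, either way round below 0.15 rad) and x of blue_block in the frame of holder between -0.012 and 0.012 m and y of blue_block in the frame of holder between -0.026 and 0.002 m and z of blue_block in the frame of holder between 0.001 and 0.011 m and (angle between the x axis of blue_block and the x axis of holder, either way round below 0.15 rad or angle between the y axis of blue_block and the x axis of holder, either way round below 0.15 rad) and contact force between each of red_block, blue_block and the fingers below 0.1 N), for 0.2 s.
2. the wedge is driven into the last gap until the row is tight (x of wedge in the frame of holder between -0.013 and 0.013 m and y of wedge in the frame of holder between -0.051 and -0.037 m and z of wedge in the frame of holder between 0.004 and 0.015 m and angle between wedge's own z axis and vertical below 0.12 rad), for 0.2 s.
At the end, for the whole second after the job is handed in: Cap in the green bin, spacer in the white, within 52 mm of its middle. Blocks upright, square (0.15 rad), within 12 mm of the middle line, 4 (red) or 5 mm (blue) of their tight places. Wedge upright by the plain stop, foot under 15 mm over the bench. All released, at rest (all of step 2 and x of red_block in the frame of holder between -0.012 and 0.012 m and y of red_block in the frame of holder between 0.0351 and 0.0431 m and z of red_block in the frame of holder between 0.001 and 0.011 m and angle between each of red_block, blue_block's own z axis and vertical below 0.12 rad and (angle between the x axis of red_block and the x axis of holder, either way round below 0.15 rad or angle between the y axis of red_block and the x axis of holder, either way round below 0.15 rad) and x of blue_block in the frame of holder between -0.012 and 0.012 m and y of blue_block in the frame of holder between -0.0098 and 0.0002 m and z of blue_block in the frame of holder between 0.001 and 0.011 m and (angle between the x axis of blue_block and the x axis of holder, either way round below 0.15 rad or angle between the y axis of blue_block and the x axis of holder, either way round below 0.15 rad) and x of top_cap in the frame of green_bin between -0.052 and 0.052 m and y of top_cap in the frame of green_bin between -0.052 and 0.052 m and z of top_cap in the frame of green_bin between -0.004 and 0.03 m and x of spacer in the frame of white_bin between -0.052 and 0.052 m and y of spacer in the frame of white_bin between -0.052 and 0.052 m and z of spacer in the frame of white_bin between -0.004 and 0.03 m and linear speed of each of red_block, blue_block, wedge, top_cap, spacer below 0.02 m/s); the robot touches nothing.
It fails at once if the bottle is pushed away or tipped (distance of bottle from where it was at the start of the episode above 0.02 m or angle between bottle's own z axis and vertical above 0.3 rad).
It fails at once if the mug is pushed away or tipped (distance of mug from where it was at the start of the episode above 0.02 m or angle between mug's own z axis and vertical above 0.3 rad).
It also fails if it takes over 128 s, if anything falls off the work surface, if the arm or the gripper's body presses on something with over 40 N, if the wrist force passes 120 N, or if a joint passes its speed limit or range.

## Working session

There is one attempt and no reset: what is moved stays moved. The work goes in short steps, Python scripts to look and compute and a tool call to move; the robot and the scene stay as the last step left them, time stands still between calls to the robot, and variables do not carry over. Pictures are saved under pics/ and viewed, about 12 in all and at most 16, crops included, and the job is handed in when it is done.

Besides the shell and the picture viewer there is one more tool, called after "Request:" in YAML: its name, and indented under it one key for each argument. carry_out: Moves the arm, as the interface text tells. Shifts and turns lie within -1 to 1; 1 stands for 0.5 m of shift or 180 degrees of turn. Its arguments: {"type":"object","properties":{"grip":{"type":"array"},"linear":{"type":"array"},"turn":{"type":"array"}},"required":["grip","linear","turn"]}

```bash
ls; mkdir -p pics; python3 - <<'E'
from cell import env,cams
import cv2,numpy as np
np.set_printoptions(precision=4,suppress=True)
for n in ("top","side"):
    cv2.imwrite(f"pics/{n}0.png",cams.read_camera(n)); i=cams.camera_info(n); print(n,{k:i[k] for k in("fx","fy","cx","cy")}); print(np.array(i["view"]))
print(env.state())
E
```

```text
pics
top {'fx': 423.3008733199565, 'fy': 423.3008733199565, 'cx': 286.03163789243126, 'cy': 206.2886482069414}
[[  -0.0211   -0.9997   -0.0082   30.2415]
 [  -0.9922    0.022    -0.1228  520.5601]
 [   0.1229    0.0056   -0.9924 1202.3876]
 [   0.        0.        0.        1.    ]]
side {'fx': 442.1713294823463, 'fy': 442.1713294823463, 'cx': 276.30599055559566, 'cy': 214.87859462962115}
[[ -0.9043  -0.4266  -0.0138 500.0743]
 [ -0.2455   0.5463  -0.8008 168.8449]
 [  0.3492  -0.7208  -0.5988 923.2976]
 [  0.       0.       0.       1.    ]]
{'t': 0.1, 'joints': array([-1.3646,  0.4915,  1.5594,  0.    ,  1.0917, -0.1056]), 'qvel': array([ 0.0008, -0.0018, -0.0019,  0.0001, -0.0006, -0.001 ]), 'tau': array([  0.0023, -61.3623, -25.8605,   0.0693,   0.047 ,  -0.    ]), 'eef_pos': array([ 191.7033, -594.6435,  228.1123]), 'tcp_rot': array([-1.6806,  1.5698,  1.7728]), 'ft_force': array([-0.3084, -0.3494,  0.9042]), 'moment': array([0.061 , 0.0027, 0.0161]), 'opening': 0.9995228808273616}
```

View pics/top0.png

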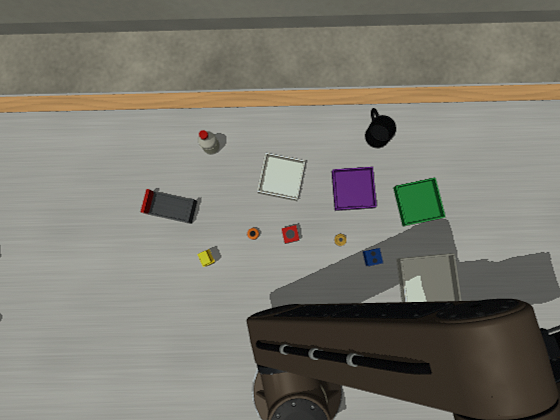

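View pics/side0.png

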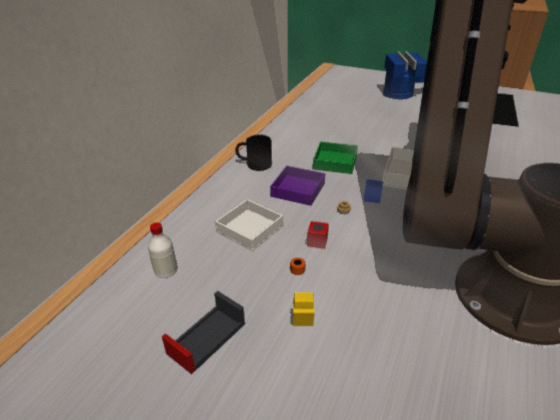

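```bash
cat > h.py <<'E'
import cv2,numpy as np
from scipy.optimize import minimize
def proj(info,P):
    v=np.array(info["view"]); c=np.atleast_2d(P)@v[:3,:3].T+v[:3,3]
    return np.c_[info["fx"]*c[:,0]/c[:,2]+info["cx"],info["fy"]*c[:,1]/c[:,2]+info["cy"]]
def back(info,uv,z):
    v=np.array(info["view"]); uv=np.atleast_2d(uv).astype(float)
    d=np.c_[(uv[:,0]-info["cx"])/info["fx"],(uv[:,1]-info["cy"])/info["fy"],np.ones(len(uv))]@v[:3,:3]
    o=-v[:3,:3].T@v[:3,3]; return o+d*((z-o[2])/d[:,2])[:,None]
def box(x0,x1,y0,y1,z0,z1): return np.array([[x,y,z] for x in(x0,x1) for y in(y0,y1) for z in(z0,z1)],float)
def cyl(r,z0,z1): a=np.arange(24)*np.pi/12; return np.vstack([np.c_[r*np.cos(a),r*np.sin(a),0*a+z] for z in(z0,z1)])
MODEL=dict(block=[box(-22,22,-22,22,0,45)],spacer=[cyl(17,0,24)],top_cap=[cyl(15,0,8),cyl(18,8,15),cyl(13,15,24)],
 wedge=[np.vstack([box(-20,20,-9,9,0,0),box(-20,20,-19,19,52,52)]),box(-18,18,-12,12,52,74)],
 holder=[box(-35,35,-71.15,71.15,0,6),box(-35,-30,-71.15,71.15,0,14),box(30,35,-71.15,71.15,0,14),box(-35,35,61.15,71.15,0,51),box(-35,35,-71.15,-61.15,0,51)],
 redstop=[box(-35,35,61.15,71.15,0,51)],bin=[box(-60,60,-60,60,0,35)])
S=8
def render(info,model,p,win,z=0):
    x0,y0,w,h=win; m=np.zeros((h*S,w*S),np.uint8); c,s=np.cos(p[2]),np.sin(p[2])
    for P in MODEL[model]:
        q=np.c_[p[0]+c*P[:,0]-s*P[:,1],p[1]+s*P[:,0]+c*P[:,1],P[:,2]+z]
        u=(proj(info,q)-[x0,y0]+.5)*S
        cv2.fillConvexPoly(m,cv2.convexHull(np.round(u*16).astype(np.int32)),255,shift=4)
    return cv2.resize(m,(w,h),interpolation=cv2.INTER_AREA)/255.
def fit(obs,model,p0,yaw=True,z=0):
    """obs: list of (info, mask full image float, win)"""
    def cost(q):
        p=[q[0],q[1],q[2]/50 if yaw else 0]
        return sum(np.abs(render(i,model,p,w,z)-m[w[1]:w[1]+w[3],w[0]:w[0]+w[2]]).sum()/m[w[1]:w[1]+w[3],w[0]:w[0]+w[2]].sum() for i,m,w in obs)
    best=None
    for a in ([p0[2]] if not yaw else p0[2]+np.array([-.5,-.25,0,.25,.5])):
        q0=np.array([p0[0],p0[1],a*50]); r=minimize(cost,q0,method="Nelder-Mead",options=dict(initial_simplex=q0+np.array([[0,0,0],[8,0,0],[0,8,0],[0,0,8]]),xatol=.05,fatol=1e-4))
        if best is None or r.fun<best.fun: best=r
    return np.array([best.x[0],best.x[1],best.x[2]/50]),best.fun/len(obs)
def colmask(img,col):
    H,Sa,V=[c.astype(int) for c in cv2.split(cv2.cvtColor(img,cv2.COLOR_BGR2HSV))]
    r={"red":((H<7)|(H>170))&(Sa>130)&(V>40),"orange":(H>=5)&(H<18)&(Sa>180)&(V>60),"gold":(H>=14)&(H<28)&(Sa>90)&(V>50),
     "yellow":(H>=20)&(H<34)&(Sa>150)&(V>50),"blue":(H>100)&(H<130)&(Sa>130)&(V>30),"green":(H>50)&(H<85)&(Sa>120),"dark":V<62}
    return r[col].astype(float)
E
python3 - <<'E'
from h import *; from cell import cams
I={n:cams.camera_info(n) for n in("top","side")}; im={n:cv2.imread(f"pics/{n}0.png") for n in I}
px=dict(red=(291,232,45),blue=(373,257,45),wedge=(208,257,60),spacer=(253,233,24),cap=(340,239,20),green=(419,201,35),white=(283,176,35),white2=(428,285,35),purple=(354,188,35),holder=(169,206,10),bottle=(204,135,130),mug=(380,131,85))
for k,(u,v,z) in px.items():
    p=back(I["top"],(u,v),z)[0]; print(k,p.round(),proj(I["side"],p).round())
for k,c in dict(white=[(265,155),(306,158),(300,198),(260,192)],white2=[(399,256),(455,255)]).items():
    q=back(I["top"],c,35); print(k,np.linalg.norm(np.diff(q,axis=0),axis=1).round())
a=cv2.resize(im["top"][120:280,130:460],None,fx=2.4,fy=2.4,interpolation=cv2.INTER_CUBIC)
cv2.imwrite("pics/c1.png",a)
b=cv2.resize(im["side"][130:375,150:420],None,fx=2.4,fy=2.4,interpolation=cv2.INTER_CUBIC); cv2.imwrite("pics/c2.png",b)
E
```

```text
red [445.   6.  45.] [[316. 226.]]
blue [ 369. -225.   45.] [[374. 185.]]
wedge [379. 241.  60.] [[304. 298.]]
spacer [446. 117.  24.] [[297. 262.]]
cap [ 423. -136.   20.] [[343. 205.]]
green [ 528. -368.   35.] [[335. 153.]]
white [611.  26.  35.] [[251. 217.]]
white2 [ 287. -379.   35.] [[416. 168.]]
purple [ 570. -181.   35.] [[298. 180.]]
holder [532. 367.  10.] [[203. 337.]]
bottle [711. 239. 130.] [[158. 225.]]
mug [ 725. -253.   85.] [[260. 142.]]
white [121. 121. 118.]
white2 [160.]
```

View pics/c1.png

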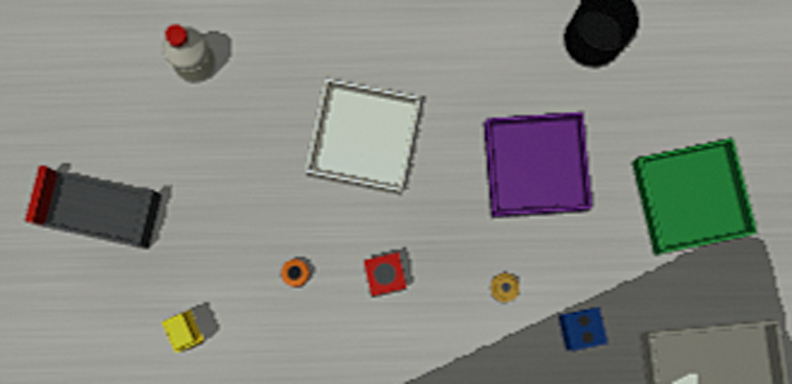

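View pics/c2.png

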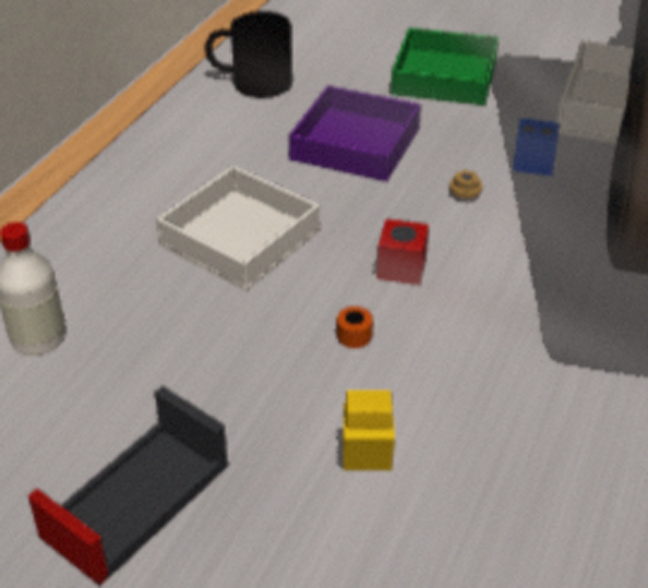

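```bash
cat > meas.py <<'E'
from h import *
I0={}
def run(im,I,what,show=None):
    T=dict(red_block=("block","red",(445,6)),blue_block=("block","blue",(369,-225)),spacer=("spacer","orange",(446,117)),top_cap=("top_cap","gold",(423,-136)),wedge=("wedge","yellow",(379,241)),redstop=("redstop","red",(532,367)),green=("bin","green",(528,-368)))
    for k in what:
        m,c,p=T[k] if k in T else k; out=[]
        for cams_ in (("top","side"),("top",),("side",)):
            obs=[]
            for n in cams_:
                w0=proj(I[n],(p[0],p[1],20))[0]; r=(60 if k in("redstop","green") else 30); win=(max(0,int(w0[0])-r),max(0,int(w0[1])-r),2*r,2*r)
                M=colmask(im[n],c); M=cv2.morphologyEx(M,cv2.MORPH_CLOSE,np.ones((5,5)))
                nl,L,st,ce=cv2.connectedComponentsWithStats((M>0).astype(np.uint8))
                cand=[i for i in range(1,nl) if st[i,4]>20]
                j=min(cand,key=lambda i:np.linalg.norm(ce[i]-w0)); obs.append((I[n],(L==j).astype(float),win))
            best=min((fit(obs,m,(p[0],p[1],a),yaw=m not in("spacer","top_cap")) for a in((0,1.57) if m in("wedge","redstop") else (0,))),key=lambda r:r[1])
            out.append((best[0].round(3),round(best[1],3)))
        print(k,out)
E
python3 - <<'E'
from meas import *; from cell import cams
np.set_printoptions(suppress=True,precision=3)
I={n:cams.camera_info(n) for n in("top","side")}; im={n:cv2.imread(f"pics/{n}0.png") for n in I}
run(im,I,["red_block","blue_block","spacer","top_cap","wedge","redstop","green"])
# holder: dark|red
p=np.array([532,367,-1.35]); obs=[]
for n in I:
    w0=proj(I[n],(532,367,20))[0].astype(int); win=(w0[0]-60,w0[1]-60,120,120)
    M=np.maximum(colmask(im[n],"dark"),colmask(im[n],"red")); M=cv2.morphologyEx(M,cv2.MORPH_CLOSE,np.ones((5,5)))
    nl,L,st,ce=cv2.connectedComponentsWithStats((M>0).astype(np.uint8)); j=1+np.argmin([np.linalg.norm(ce[i]-w0) if st[i,4]>300 else 1e9 for i in range(1,nl)])
    obs.append((I[n],(L==j).astype(float),win))
for o in(obs,obs[:1],obs[1:]): print("holder",min((fit(o,"holder",(532,367,a)) for a in(-.2,.3)),key=lambda r:r[1]))
E
```

```text
red_block [(array([440.807,   8.975,   0.262]), np.float64(0.511)), (array([441.221,   9.29 ,   0.196]), np.float64(0.415)), (array([445.707,  -7.505,   0.284]), np.float64(0.535))]
blue_block [(array([ 370.492, -227.746,    0.186]), np.float64(2.57)), (array([ 370.227, -226.667,    0.17 ]), np.float64(0.115)), (array([ 374.95 , -232.316,    0.214]), np.float64(4.968))]
spacer [(array([445.842, 118.859,   0.059]), np.float64(0.278)), (array([445.792, 119.36 ,   0.008]), np.float64(0.258)), (array([446.237, 115.321,   0.093]), np.float64(0.288))]
top_cap [(array([ 422.296, -137.811,    0.089]), np.float64(0.249)), (array([ 422.37 , -136.418,    0.103]), np.float64(0.122)), (array([ 423.337, -142.28 ,    0.1  ]), np.float64(0.317))]
wedge [(array([378.386, 249.587,   0.401]), np.float64(0.112)), (array([378.732, 249.881,   0.378]), np.float64(0.15)), (array([378.522, 249.188,   0.403]), np.float64(0.071))]
redstop [(array([529.172, 362.429,  -0.252]), np.float64(0.184)), (array([533.211, 362.658,  -0.195]), np.float64(0.259)), (array([529.556, 361.66 ,  -0.258]), np.float64(0.091))]
green [(array([ 528.724, -372.298,    0.207]), np.float64(0.117)), (array([ 528.434, -371.47 ,    0.182]), np.float64(0.046)), (array([ 530.874, -377.875,    0.243]), np.float64(0.167))]
holder (array([530.524, 362.104,  -0.24 ]), np.float64(0.7215626360903211))
holder (array([530.252, 362.162,  -0.236]), np.float64(1.3685623326821503))
holder (array([530.753, 361.521,  -0.239]), np.float64(0.07175083018435818))
```

```bash
python3 - <<'E'
s=open("h.py").read()
s=s[:s.index("def colmask")]+'''def colmask(img,col,seed,r=45):
    """chromatic blob at the seed pixel, holes filled"""
    H,Sa,V=[c.astype(int) for c in cv2.split(cv2.cvtColor(img,cv2.COLOR_BGR2HSV))]
    B=img.astype(int); chroma=B.max(2)-B.min(2); h0={"red":0,"orange":9,"gold":20,"yellow":26,"blue":113,"green":65}.get(col)
    if col=="holder": m=(V<75)|((chroma>50)&(np.minimum(H,180-H)<9))
    else:
        d=np.abs(H-h0); m=(np.minimum(d,180-d)<13)&(chroma>(28 if col in("gold","blue") else 45))
    u,v=int(seed[0]),int(seed[1]); k=np.zeros(m.shape,bool); k[max(0,v-r):v+r,max(0,u-r):u+r]=1
    m=cv2.morphologyEx((m&k).astype(np.uint8),cv2.MORPH_CLOSE,np.ones((3,3)))
    cs,_=cv2.findContours(m,cv2.RETR_EXTERNAL,cv2.CHAIN_APPROX_NONE)
    c=max((c for c in cs if len(c)>8),key=lambda c:len(c)-np.linalg.norm(c.mean((0,1))-[u,v])*2)
    return cv2.drawContours(np.zeros(m.shape,np.uint8),[c],-1,1,-1).astype(float)
'''
open("h.py","w").write(s)
open("meas.py","w").write('''from h import *
T=dict(red_block=("block","red",(445,6,.2)),blue_block=("block","blue",(369,-225,.2)),spacer=("spacer","orange",(446,117,0)),top_cap=("top_cap","gold",(423,-136,0)),wedge=("wedge","yellow",(379,248,.4)),holder=("holder","holder",(531,362,-.24)),redstop=("redstop","red",(531,362,-.24)),green=("bin","green",(528,-370,.2)))
def run(im,I,what,ov=None,over={},z=0):
    for k in what:
        m,c,p=T[k]; p=over.get(k,p); out=[]; obs=[]; r=70 if m in("holder","bin","redstop") else 35
        for n in ("top","side"):
            w0=proj(I[n],(p[0],p[1],20+z))[0]
            if k=="redstop": w0=proj(I[n],(p[0]+66*.24,p[1]+66*.97,25))[0]
            M=colmask(im[n],c,w0,r if k!="redstop" else 35); win=(max(0,int(w0[0])-r),max(0,int(w0[1])-r),2*r,2*r); obs.append((I[n],M,win))
        for o in (obs,obs[:1],obs[1:]):
            b=fit(o,m,p,yaw=m not in("spacer","top_cap"),z=z); out.append((b[0].round(2).tolist(),round(float(b[1]),3)))
        print(k,*out)
        if ov is not None:
            for (i,M,w),n in zip(obs,("top","side")):
                e=render(i,m,out[0][0],(0,0,560,420),z)>.5
                for mm,cl in((e,(255,255,255)),(M>0,(255,0,255))):
                    cs,_=cv2.findContours(cv2.resize(mm.astype(np.uint8),None,fx=3,fy=3,interpolation=cv2.INTER_NEAREST),0,2); cv2.drawContours(ov[n],cs,-1,cl,1)
''')
E
python3 - <<'E'
from meas import *; from cell import cams
I={n:cams.camera_info(n) for n in("top","side")}; im={n:cv2.imread(f"pics/{n}0.png") for n in I}
ov={n:cv2.resize(im[n],None,fx=3,fy=3) for n in I}
run(im,I,list(T),ov)
t=ov["top"]; cr=lambda o,I_,P,r=66:(lambda u:o[max(0,int(u[1]*3)-r):int(u[1]*3)+r,max(0,int(u[0]*3)-r):int(u[0]*3)+r])(proj(I_,P)[0])
rows=[]
for n in I: rows.append(np.hstack([cv2.resize(cr(ov[n],I[n],(T[k][2][0],T[k][2][1],20)),(132,132)) for k in("red_block","blue_block","spacer","top_cap","wedge")]+[cv2.resize(cr(ov[n],I[n],(531,362,20),132),(132,132))]))
cv2.imwrite("pics/ov1.png",np.vstack(rows))
E
```

```text
red_block ([440.92, 8.76, 0.23], 0.108) ([441.17, 9.32, 0.2], 0.083) ([441.57, 5.6, 0.26], 0.083)
blue_block ([370.19, -228.01, 0.18], 0.108) ([370.08, -227.13, 0.18], 0.098) ([370.68, -231.11, 0.19], 0.104)
spacer ([445.51, 119.04, 0.05], 0.127) ([445.37, 119.6, 0.03], 0.094) ([446.59, 116.48, 0.1], 0.074)
top_cap ([422.64, -137.87, -0.0], 0.196) ([422.34, -136.79, 0.07], 0.075) ([424.32, -144.17, 0.05], 0.133)
wedge ([377.79, 249.19, 0.43], 0.066) ([378.37, 250.11, 0.44], 0.095) ([377.89, 248.65, 0.44], 0.023)
holder ([530.95, 361.96, -0.24], 0.056) ([530.93, 361.79, -0.23], 0.049) ([530.78, 361.07, -0.24], 0.06)Traceback (most recent call last):
  File "<stdin>", line 4, in <module>
  File "meas.py", line 11, in run
    b=fit(o,m,p,yaw=m not in("spacer","top_cap"),z=z); out.append((b[0].round(2).tolist(),round(float(b[1]),3)))
  File "h.py", line 31, in fit
    q0=np.array([p0[0],p0[1],a*50]); r=minimize(cost,q0,method="Nelder-Mead",options=dict(initial_simplex=q0+np.array([[0,0,0],[8,0,0],[0,8,0],[0,0,8]]),xatol=.05,fatol=1e-4))
                                       ~~~~~~~~^^^^
[... 158 characters left out ...]
n, x0, args, callback, bounds=bounds,
                               **options)
    fsim[k] = func(sim[k])
              ~~~~^^^^^^^^
    fx = function(np.copy(x), *(wrapper_args + args))
  File "h.py", line 28, in cost
    return sum(np.abs(render(i,model,p,w,z)-m[w[1]:w[1]+w[3],w[0]:w[0]+w[2]]).sum()/m[w[1]:w[1]+w[3],w[0]:w[0]+w[2]].sum() for i,m,w in obs)
  File "h.py", line 28, in <genexpr>
    return sum(np.abs(render(i,model,p,w,z)-m[w[1]:w[1]+w[3],w[0]:w[0]+w[2]]).sum()/m[w[1]:w[1]+w[3],w[0]:w[0]+w[2]].sum() for i,m,w in obs)
                      ~~~~~~~~~~~~~~~~~~~~~^~~~~~~~~~~~~~~~~~~~~~~~~~~~~~~~~
ValueError: operands could not be broadcast together with shapes (140,140) (138,140)
```

```bash
cat > plan.py <<'E'
"""usage: plan.py x,y,z,psi ... : shifts/turns, tool units, from the measured pose through the waypoints (turn first, then shift)"""
import sys,numpy as np; from scipy.spatial.transform import Rotation as Ro; from cell import env
s=env.state(); R=Ro.from_euler("xyz",s["tcp_rot"]).as_matrix(); p=np.array(s["eef_pos"]); psi=np.arctan2(R[1,1],R[0,1])
print("t %.1f tcp %s psi %.4f tilt %.4f q6 %.2f F %s open %.1fmm"%(s["t"],p.round(1),psi,np.arccos(-R[2,0]),s["joints"][5],np.round(s["ft_force"],1),95*s["opening"]))
for a in sys.argv[1:]:
    x=np.array([float(v) for v in a.split(",")]); g=x[3] if len(x)>3 else psi
    th=-((g-psi+np.pi/2)%np.pi-np.pi/2); psi-=th; c,n=np.cos(psi),np.sin(psi)
    d=x[:3]-p; t=np.array([-d[2],d[0]*c+d[1]*n,d[0]*n-d[1]*c])/500; k=int(np.ceil(np.linalg.norm(t)/.09)); p=x[:3]
    print(a,"| turn %.4f rows %d x %.4f | lin"%(th/np.pi,np.ceil(abs(th)/.15),th/np.pi/max(1,np.ceil(abs(th)/.15))),t.round(4),"rows",k,"x",(t/max(k,1)).round(4),"psi %.3f"%psi)
E
python3 plan.py 423,-138,150,0.2 423,-138,16 423,-138,120 528,-371,120 528,-371,35; python3 - <<'E'
from meas import *; from cell import cams
I={n:cams.camera_info(n) for n in("top","side")}; im={n:cv2.imread(f"pics/{n}0.png") for n in I}
ov={n:cv2.resize(im[n],None,fx=3,fy=3) for n in I}
run(im,I,["top_cap","red_block"],ov)
E
```

```text
t 0.1 tcp [ 191.7 -594.6  228.1] psi -1.2590 tilt 0.0010 q6 -0.11 F [-0.3 -0.3  0.9] open 95.0mm
423,-138,150,0.2 | turn -0.4644 rows 10 x -0.0464 | lin [ 0.1562  0.6348 -0.8032] rows 12 x [ 0.013   0.0529 -0.0669] psi 0.200
423,-138,16 | turn -0.0000 rows 0 x -0.0000 | lin [0.268 0.    0.   ] rows 3 x [0.0893 0.     0.    ] psi 0.200
423,-138,120 | turn -0.0000 rows 0 x -0.0000 | lin [-0.208  0.     0.   ] rows 3 x [-0.0693  0.      0.    ] psi 0.200
528,-371,120 | turn -0.0000 rows 0 x -0.0000 | lin [-0.      0.1132  0.4984] rows 6 x [-0.      0.0189  0.0831] psi 0.200
528,-371,35 | turn -0.0000 rows 0 x -0.0000 | lin [0.17 0.   0.  ] rows 2 x [0.085 0.    0.   ] psi 0.200
top_cap ([422.64, -137.87, -0.0], 0.196) ([422.34, -136.79, 0.07], 0.075) ([424.32, -144.17, 0.05], 0.133)
red_block ([440.92, 8.76, 0.23], 0.108) ([441.17, 9.32, 0.2], 0.083) ([441.57, 5.6, 0.26], 0.083)
```

Request:
carry_out:
  grip: [-1,-1,-1,-1,-1]
  linear:
    - [0,0,0]
    - [0,0,0]
    - [0,0,0]
    - [0,0,0]
    - [0,0,0]
  turn: [-0.0464,-0.0464,-0.0464,-0.0464,-0.0464]

```text
t: 0.6
eef_pos: [191.7, -594.7, 228.3]
tcp_rot: [-2.437, 1.57, 1.751]
ft_force: [-1.1, 0.6, -0.3]
opening: 0.997
```

Request:
carry_out:
  grip: [-1,-1,-1,-1,-1]
  linear:
    - [0,0,0]
    - [0,0,0]
    - [0,0,0]
    - [0,0,0]
    - [0,0,0]
  turn: [-0.0464,-0.0464,-0.0464,-0.0464,-0.0464]

```text
t: 1.1
eef_pos: [191.7, -594.7, 228.3]
tcp_rot: [-3.13, 1.57, 1.787]
ft_force: [-0.3, 0.3, 0.3]
opening: 0.996
```

Request:
carry_out:
  grip: [-1,-1,-1,-1,-1]
  linear:
    - [0.013,0.0529,-0.0669]
    - [0.013,0.0529,-0.0669]
    - [0.013,0.0529,-0.0669]
    - [0.013,0.0529,-0.0669]
    - [0.013,0.0529,-0.0669]
  turn: [0,0,0,0,0]

```text
t: 1.6
eef_pos: [288.8, -403.2, 195.8]
tcp_rot: [-2.946, 1.571, 1.965]
ft_force: [1.4, -0.3, -0.6]
opening: 0.999
```

Request:
carry_out:
  grip: [-1,-1,-1,-1,-1]
  linear:
    - [0.013,0.0529,-0.0669]
    - [0.013,0.0529,-0.0669]
    - [0.013,0.0529,-0.0669]
    - [0.013,0.0529,-0.0669]
    - [0.013,0.0529,-0.0669]
  turn: [0,0,0,0,0]

```text
t: 2.1
eef_pos: [385.4, -213.1, 163.4]
tcp_rot: [-0.457, 1.571, -1.829]
ft_force: [0.8, -0.5, 0.0]
opening: 0.998
```

Request:
carry_out:
  grip: [-1,-1,-1]
  linear:
    - [0.013,0.0529,-0.0669]
    - [0.013,0.0529,-0.0669]
    - [0,0,0]
  turn: [0,0,0]

```text
t: 2.4
eef_pos: [424.6, -135.1, 149.9]
tcp_rot: [-2.457, 1.569, 2.459]
ft_force: [-0.0, 0.5, -0.2]
opening: 1.001
```

```bash
python3 plan.py 423,-138,17,0.2 423,-138,120 528,-371,120 528,-371,35; python3 - <<'E'
from h import *; from cell import cams
a=[]
for n in("top","side"):
    m=cams.read_camera(n); i=cams.camera_info(n); u=proj(i,(423,-138,30))[0].astype(int); a.append(cv2.resize(m[max(0,u[1]-65):u[1]+65,u[0]-65:u[0]+65],(390,390)))
cv2.imwrite("pics/c3.png",np.hstack(a))
E
```

```text
t 2.4 tcp [ 424.6 -135.1  149.9] psi 0.2032 tilt 0.0014 q6 -0.66 F [-0.   0.5 -0.2] open 95.1mm
423,-138,17,0.2 | turn 0.0010 rows 1 x 0.0010 | lin [ 0.2658 -0.0043  0.0051] rows 3 x [ 0.0886 -0.0014  0.0017] psi 0.200
423,-138,120 | turn -0.0000 rows 0 x -0.0000 | lin [-0.206  0.     0.   ] rows 3 x [-0.0687  0.      0.    ] psi 0.200
528,-371,120 | turn -0.0000 rows 0 x -0.0000 | lin [-0.      0.1132  0.4984] rows 6 x [-0.      0.0189  0.0831] psi 0.200
528,-371,35 | turn -0.0000 rows 0 x -0.0000 | lin [0.17 0.   0.  ] rows 2 x [0.085 0.    0.   ] psi 0.200
```

View pics/c3.png

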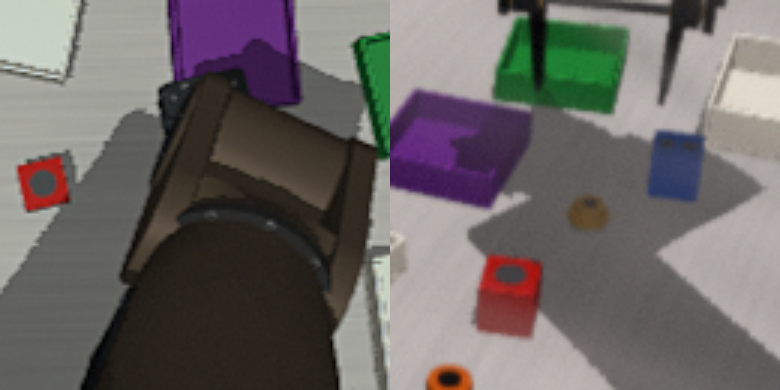

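Request:
carry_out:
  grip: [-1,-1,-1,-1,-1]
  linear:
    - [0.07,-0.0043,0.005]
    - [0.07,0,0]
    - [0.07,0,0]
    - [0.055,0,0]
    - [0,0,0]
  turn: [0,0,0,0,0]

```text
t: 3.0
eef_pos: [421.1, -142.8, 16.1]
tcp_rot: [-2.199, 1.568, 2.71]
ft_force: [0.5, 0.2, 0.1]
opening: 0.999
```

Request:
carry_out:
  grip: [1,1,1,1,1]
  linear:
    - [0,0,0]
    - [0,0,0]
    - [0,0,0]
    - [0,0,0]
    - [0,0,0]
  turn: [0,0,0,0,0]

```text
t: 3.5
eef_pos: [422.2, -141.7, 18.5]
tcp_rot: [0.798, 1.57, -0.574]
ft_force: [-0.0, -1.1, -0.1]
opening: 0.637
```

Request:
carry_out:
  grip: [1,1,1,1,1]
  linear:
    - [0,0,0]
    - [0,0,0]
    - [-0.07,0,0]
    - [-0.07,0,0]
    - [-0.07,0,0]
  turn: [0,0,0,0,0]

```text
t: 4.0
eef_pos: [421.8, -141.4, 124.2]
tcp_rot: [-2.135, 1.57, 2.776]
ft_force: [0.2, 0.0, -0.3]
opening: 0.213
```

```bash
python3 plan.py 528,-371,120,0.2 528,-371,28 528,-371,120 446,118,120 446,118,17
```

```text
t 4.0 tcp [ 421.8 -141.4  124.2] psi 0.1988 tilt 0.0009 q6 -0.67 F [ 0.2  0.  -0.3] open 20.3mm
528,-371,120,0.2 | turn -0.0004 rows 1 x -0.0004 | lin [0.0085 0.117  0.4922] rows 6 x [0.0014 0.0195 0.082 ] psi 0.200
528,-371,28 | turn -0.0000 rows 0 x -0.0000 | lin [0.184 0.    0.   ] rows 3 x [0.0613 0.     0.    ] psi 0.200
528,-371,120 | turn -0.0000 rows 0 x -0.0000 | lin [-0.184  0.     0.   ] rows 3 x [-0.0613  0.      0.    ] psi 0.200
446,118,120 | turn -0.0000 rows 0 x -0.0000 | lin [-0.      0.0336 -0.9911] rows 12 x [-0.      0.0028 -0.0826] psi 0.200
446,118,17 | turn -0.0000 rows 0 x -0.0000 | lin [0.206 0.    0.   ] rows 3 x [0.0687 0.     0.    ] psi 0.200
```

Request:
carry_out:
  grip: [-1,-1,-1,-1,-1]
  linear:
    - [0,0,0]
    - [0,0,0]
    - [0,0,0]
    - [0,0,0]
    - [0,0,0]
  turn: [0,0,0,0,0]

```text
t: 4.5
eef_pos: [421.8, -141.5, 122.3]
tcp_rot: [-2.209, 1.569, 2.702]
ft_force: [-0.4, -0.8, 0.1]
opening: 0.579
```

Request:
carry_out:
  grip: [-1,-1,-1,-1,-1]
  linear:
    - [0,0,0]
    - [0,0,0]
    - [0,0,0]
    - [0,0,0]
    - [0,0,0]
  turn: [0,0,0,0,0]

```text
t: 5.0
eef_pos: [422.1, -141.6, 123.1]
tcp_rot: [0.339, 1.571, -1.033]
ft_force: [1.0, 0.2, 0.5]
opening: 0.978
```

```bash
python3 plan.py 423,-138,17,0.2;  python3 - <<'E'
from h import *; from cell import cams
m=cams.read_camera("side"); i=cams.camera_info("side"); u=proj(i,(423,-138,30))[0].astype(int); print(u)
a=[cv2.resize(x[u[1]-50:u[1]+50,u[0]-50:u[0]+50],(380,380),interpolation=cv2.INTER_CUBIC) for x in(m,cv2.imread("pics/side0.png"))]
cv2.imwrite("pics/c4.png",np.hstack(a))
from meas import T
for im in (m,cv2.imread("pics/side0.png")):
    M=colmask(im,"gold",u,15); print(fit([(i,M,(u[0]-30,u[1]-30,60,60))],"top_cap",(423,-138,0),yaw=False))
E
```

```text
t 5.0 tcp [ 422.1 -141.6  123.1] psi 0.1986 tilt 0.0001 q6 -0.67 F [1.  0.2 0.5] open 93.0mm
423,-138,17,0.2 | turn -0.0004 rows 1 x -0.0004 | lin [ 0.2123  0.0033 -0.0067] rows 3 x [ 0.0708  0.0011 -0.0022] psi 0.200
[343 201]
(array([ 4.23915467e+02, -1.42020526e+02,  7.70228412e-02]), np.float64(0.289760348583878))
(array([ 4.24450453e+02, -1.43731017e+02,  7.47609012e-02]), np.float64(0.1336505190311419))
```

View pics/c4.png

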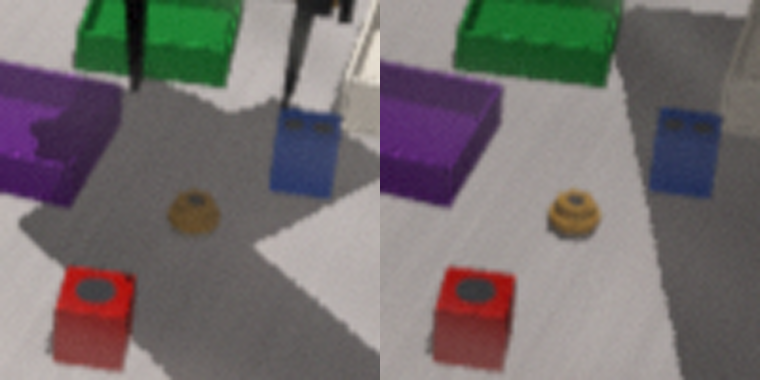

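Request:
carry_out:
  grip: [-1,-1,-1,-1,-1]
  linear:
    - [0.07,0.002,-0.005]
    - [0.07,0,0]
    - [0.072,0,0]
    - [0,0,0]
    - [0,0,0]
  turn: [0,0,0,0,0]

```text
t: 5.55
eef_pos: [422.5, -139.0, 16.6]
tcp_rot: [-2.124, 1.57, 2.787]
ft_force: [0.1, 0.1, 0.9]
opening: 1.0
```

Request:
carry_out:
  grip: [1,1,1,1,1]
  linear:
    - [0,0,0]
    - [0,0,0]
    - [0,0,0]
    - [0,0,0]
    - [0,0,0]
  turn: [0,0,0,0,0]

```text
t: 6.05
eef_pos: [422.6, -139.0, 17.2]
tcp_rot: [0.7, 1.57, -0.672]
ft_force: [0.4, 0.1, -0.3]
opening: 0.639
```

Request:
carry_out:
  grip: [1,1,1,1,1]
  linear:
    - [0,0,0]
    - [0,0,0]
    - [0,0,0]
    - [0,0,0]
    - [0,0,0]
  turn: [0,0,0,0,0]

```text
t: 6.55
eef_pos: [422.6, -139.0, 17.1]
tcp_rot: [0.563, 1.571, -0.809]
ft_force: [1.0, 0.6, 0.5]
opening: 0.367
```

Request:
carry_out:
  grip: [1,1,1,1,1]
  linear:
    - [-0.04,0,0]
    - [-0.07,0,0]
    - [-0.09,0,0]
    - [0,0,0]
    - [0,0,0]
  turn: [0,0,0,0,0]

```text
t: 7.05
eef_pos: [422.7, -139.0, 117.8]
tcp_rot: [0.87, 1.569, -0.502]
ft_force: [-0.4, 0.7, -0.3]
opening: 0.364
```

```bash
python3 plan.py 528,-371,120,0.2 528,-371,28 528,-371,120 446,118,120 446,118,17
```

```text
t 7.0 tcp [ 422.7 -139.   117.8] psi 0.1987 tilt 0.0022 q6 -0.66 F [-0.4  0.7 -0.3] open 34.6mm
528,-371,120,0.2 | turn -0.0004 rows 1 x -0.0004 | lin [-0.0044  0.1142  0.4966] rows 6 x [-0.0007  0.019   0.0828] psi 0.200
528,-371,28 | turn -0.0000 rows 0 x -0.0000 | lin [0.184 0.    0.   ] rows 3 x [0.0613 0.     0.    ] psi 0.200
528,-371,120 | turn -0.0000 rows 0 x -0.0000 | lin [-0.184  0.     0.   ] rows 3 x [-0.0613  0.      0.    ] psi 0.200
446,118,120 | turn -0.0000 rows 0 x -0.0000 | lin [-0.      0.0336 -0.9911] rows 12 x [-0.      0.0028 -0.0826] psi 0.200
446,118,17 | turn -0.0000 rows 0 x -0.0000 | lin [0.206 0.    0.   ] rows 3 x [0.0687 0.     0.    ] psi 0.200
```

Request:
carry_out:
  grip: [1,1,1,1,1]
  linear:
    - [0,0.019,0.0828]
    - [0,0.019,0.0828]
    - [0,0.019,0.0828]
    - [0,0.019,0.0828]
    - [0,0.019,0.0828]
  turn: [0,0,0,0,0]

```text
t: 7.55
eef_pos: [509.9, -333.8, 115.1]
tcp_rot: [-2.443, 1.568, 2.468]
ft_force: [0.1, -0.2, -0.2]
opening: 0.366
```

Request:
carry_out:
  grip: [1,1,1,1,1]
  linear:
    - [0,0.019,0.0828]
    - [0,0,0]
    - [0.06,0,0]
    - [0.06,0,0]
    - [0.06,0,0]
  turn: [0,0,0,0,0]

```text
t: 8.05
eef_pos: [526.5, -370.2, 24.3]
tcp_rot: [-2.469, 1.568, 2.442]
ft_force: [0.0, -0.3, -0.2]
opening: 0.363
```

Request:
carry_out:
  grip: [1,-0.3,-0.3,-0.3,-0.3]
  linear:
    - [0,0,0]
    - [0,0,0]
    - [0,0,0]
    - [0,0,0]
    - [0,0,0]
  turn: [0,0,0,0,0]

```text
t: 8.55
eef_pos: [527.8, -371.4, 28.3]
tcp_rot: [0.631, 1.569, -0.741]
ft_force: [-1.0, 0.3, 0.0]
opening: 0.623
```

Request:
carry_out:
  grip: [-0.3,-0.3,-0.3,-0.3,-1]
  linear:
    - [0,0,0]
    - [-0.06,0,0]
    - [-0.06,0,0]
    - [-0.06,0,0]
    - [0,0,0]
  turn: [0,0,0,0,0]

```text
t: 9.05
eef_pos: [528.7, -372.3, 121.5]
tcp_rot: [0.647, 1.564, -0.725]
ft_force: [-0.1, -0.6, -0.4]
opening: 0.694
```

Request:
carry_out:
  grip: [-1,-1,-1,-1,-1]
  linear:
    - [0,0.0028,-0.0826]
    - [0,0.0028,-0.0826]
    - [0,0.0028,-0.0826]
    - [0,0.0028,-0.0826]
    - [0,0.0028,-0.0826]
  turn: [0,0,0,0,0]

```text
t: 9.55
eef_pos: [492.8, -165.9, 116.8]
tcp_rot: [-1.816, 1.571, 3.095]
ft_force: [0.0, 0.8, 0.3]
opening: 0.996
```

Request:
carry_out:
  grip: [-1,-1,-1,-1,-1]
  linear:
    - [0,0.0028,-0.0826]
    - [0,0.0028,-0.0826]
    - [0,0.0028,-0.0826]
    - [0,0.0028,-0.0826]
    - [0,0.0028,-0.0826]
  turn: [0,0,0,0,0]

```text
t: 10.05
eef_pos: [459.0, 37.9, 116.9]
tcp_rot: [-0.455, 1.571, -1.827]
ft_force: [0.2, -0.5, 0.1]
opening: 0.999
```

Request:
carry_out:
  grip: [-1,-1,-1,-1]
  linear:
    - [0,0.0028,-0.0826]
    - [0,0.0028,-0.0826]
    - [0,0,0]
    - [0,0,0]
  turn: [0,0,0,0]

```text
t: 10.45
eef_pos: [445.8, 118.5, 116.9]
tcp_rot: [-0.887, 1.571, -2.257]
ft_force: [-0.1, 0.4, -0.5]
opening: 0.998
```

```bash
python3 plan.py 446,118,17,0.2 446,118,120 611,26,120 611,26,28;  python3 - <<'E'
from h import *; from cell import cams
a=[]
for n,P in(("top",(528,-371,20)),("side",(480,-100,20))):
    m=cams.read_camera(n); i=cams.camera_info(n); u=proj(i,P)[0].astype(int); r=40 if n=="top" else 95
    a.append(cv2.resize(m[max(0,u[1]-r):u[1]+r,u[0]-r:u[0]+r],(390,390)))
cv2.imwrite("pics/c5.png",np.hstack(a))
E
```

```text
t 10.4 tcp [445.8 118.5 116.9] psi 0.2011 tilt 0.0003 q6 -0.08 F [-0.1  0.4 -0.5] open 94.9mm
446,118,17,0.2 | turn 0.0004 rows 1 x 0.0004 | lin [0.1998 0.0002 0.0012] rows 3 x [0.0666 0.0001 0.0004] psi 0.200
446,118,120 | turn -0.0000 rows 0 x -0.0000 | lin [-0.206  0.     0.   ] rows 3 x [-0.0687  0.      0.    ] psi 0.200
611,26,120 | turn -0.0000 rows 0 x -0.0000 | lin [-0.      0.2869  0.2459] rows 5 x [-0.      0.0574  0.0492] psi 0.200
611,26,28 | turn -0.0000 rows 0 x -0.0000 | lin [0.184 0.    0.   ] rows 3 x [0.0613 0.     0.    ] psi 0.200
```

View pics/c5.png

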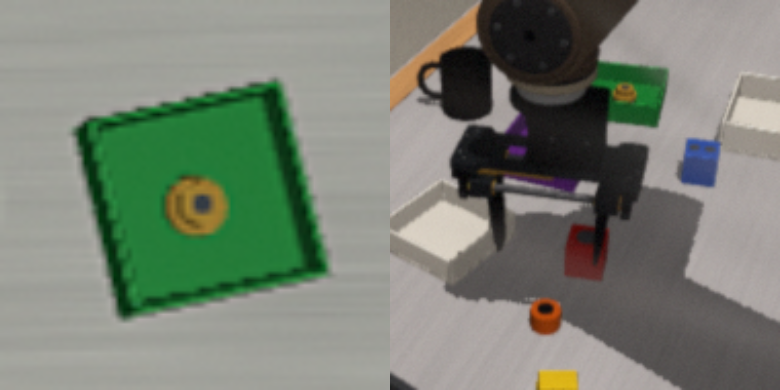

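Request:
carry_out:
  grip: [-1,-1,-1,-1,-1]
  linear:
    - [0.066,0,0.001]
    - [0.066,0,0]
    - [0.066,0,0]
    - [0,0,0]
    - [0,0,0]
  turn: [0,0,0,0,0]

```text
t: 11.05
eef_pos: [446.3, 116.1, 17.4]
tcp_rot: [-1.583, 1.569, -2.958]
ft_force: [0.6, 0.1, -0.8]
opening: 0.999
```

Request:
carry_out:
  grip: [1,1,1,1,1]
  linear:
    - [0,0,0]
    - [0,0,0]
    - [0,0,0]
    - [0,0,0]
    - [0,0,0]
  turn: [0,0,0,0,0]

```text
t: 11.55
eef_pos: [446.3, 117.5, 18.3]
tcp_rot: [1.225, 1.57, -0.147]
ft_force: [0.3, -0.1, -0.2]
opening: 0.637
```

Request:
carry_out:
  grip: [1,1,1,1,1]
  linear:
    - [0,0,0]
    - [0,0,0]
    - [0,0,0]
    - [0,0,0]
    - [0,0,0]
  turn: [0,0,0,0,0]

```text
t: 12.05
eef_pos: [446.2, 117.5, 18.1]
tcp_rot: [-0.16, 1.571, -1.532]
ft_force: [-0.4, 0.6, -0.1]
opening: 0.35
```

Request:
carry_out:
  grip: [1,1,1,1,1]
  linear:
    - [-0.04,0,0]
    - [-0.07,0,0]
    - [-0.09,0,0]
    - [0,0,0]
    - [0,0,0]
  turn: [0,0,0,0,0]

```text
t: 12.55
eef_pos: [446.4, 117.5, 118.8]
tcp_rot: [1.434, 1.569, 0.062]
ft_force: [0.3, 0.1, -1.4]
opening: 0.348
```

```bash
python3 plan.py  611,26,120,.2 611,26,28 611,26,120 441,8,120,.23 441,8,27
```

```text
t 12.6 tcp [446.4 117.5 118.8] psi 0.1988 tilt 0.0021 q6 -0.08 F [ 0.3  0.1 -1.4] open 33.1mm
611,26,120,.2 | turn -0.0004 rows 1 x -0.0004 | lin [-0.0025  0.2863  0.2447] rows 5 x [-0.0005  0.0573  0.0489] psi 0.200
611,26,28 | turn -0.0000 rows 0 x -0.0000 | lin [0.184 0.    0.   ] rows 3 x [0.0613 0.     0.    ] psi 0.200
611,26,120 | turn -0.0000 rows 0 x -0.0000 | lin [-0.184  0.     0.   ] rows 3 x [-0.0613  0.      0.    ] psi 0.200
441,8,120,.23 | turn -0.0095 rows 1 x -0.0095 | lin [-0.     -0.3393 -0.0425] rows 4 x [-0.     -0.0848 -0.0106] psi 0.230
441,8,27 | turn -0.0000 rows 0 x -0.0000 | lin [0.186 0.    0.   ] rows 3 x [0.062 0.    0.   ] psi 0.230
```

Request:
carry_out:
  grip: [1,1,1,1,1]
  linear:
    - [0,0.0573,0.0489]
    - [0,0.0573,0.0489]
    - [0,0.0573,0.0489]
    - [0,0.0573,0.0489]
    - [0,0.0573,0.0489]
  turn: [0,0,0,0,0]

```text
t: 13.05
eef_pos: [611.3, 25.0, 116.0]
tcp_rot: [-1.8, 1.568, 3.111]
ft_force: [0.3, 0.5, -0.6]
opening: 0.355
```

Request:
carry_out:
  grip: [1,1,1,1,1]
  linear:
    - [0,0,0]
    - [0.06,0,0]
    - [0.06,0,0]
    - [0.06,0,0]
    - [0,0,0]
  turn: [0,0,0,0,0]

```text
t: 13.55
eef_pos: [607.9, 26.2, 23.5]
tcp_rot: [-1.826, 1.563, 3.085]
ft_force: [-1.6, 0.4, 0.9]
opening: 0.352
```

Request:
carry_out:
  grip: [-0.3,-0.3,-0.3,-0.3,-0.3]
  linear:
    - [0,0,0]
    - [0,0,0]
    - [0,0,0]
    - [0,0,0]
    - [0,0,0]
  turn: [0,0,0,0,0]

```text
t: 14.05
eef_pos: [611.0, 25.9, 28.8]
tcp_rot: [1.212, 1.57, -0.16]
ft_force: [0.6, -0.1, -0.0]
opening: 0.642
```

Request:
carry_out:
  grip: [-0.3,-0.3,-0.3,-1,-1]
  linear:
    - [-0.06,0,0]
    - [-0.06,0,0]
    - [-0.06,0,0]
    - [0,0,0]
    - [0,0,0]
  turn: [0,0,0,0,-0.007]

```text
t: 14.55
eef_pos: [610.8, 25.9, 118.7]
tcp_rot: [1.226, 1.569, -0.123]
ft_force: [-0.5, -0.4, -0.2]
opening: 0.765
```

Request:
carry_out:
  grip: [-1,-1,-1,-1,-1]
  linear:
    - [0,-0.0848,-0.0106]
    - [0,-0.0848,-0.0106]
    - [0,-0.0848,-0.0106]
    - [0,-0.0848,-0.0106]
    - [0,0,0]
  turn: [0,0,0,0,0]

```text
t: 15.05
eef_pos: [435.1, 9.7, 117.2]
tcp_rot: [-1.895, 1.565, 3.039]
ft_force: [-0.4, 0.2, -0.0]
opening: 0.995
```

Request:
carry_out:
  grip: [-1,-1]
  linear:
    - [0,0,0]
    - [0,0,0]
  turn: [0,0]

```text
t: 15.25
eef_pos: [441.5, 9.4, 117.8]
tcp_rot: [0.954, 1.571, -0.396]
ft_force: [0.2, -0.5, -0.2]
opening: 0.996
```

```bash
python3 plan.py 441,8,27,.22 441,8,140 539,396,140,-.24 539,396,50 ;  python3 - <<'E'
from h import *; from cell import cams
a=[]
for n,P in(("top",(611,26,20)),("side",(480,20,30))):
    m=cams.read_camera(n); i=cams.camera_info(n); u=proj(i,P)[0].astype(int); r=40 if n=="top" else 85
    a.append(cv2.resize(m[max(0,u[1]-r):u[1]+r,u[0]-r:u[0]+r],(390,390)))
cv2.imwrite("pics/c6.png",np.hstack(a))
E
```

```text
t 15.2 tcp [441.5   9.4 117.8] psi 0.2211 tilt 0.0003 q6 -0.35 F [ 0.2 -0.5 -0.2] open 94.6mm
441,8,27,.22 | turn 0.0004 rows 1 x 0.0004 | lin [ 0.1816 -0.0015  0.0025] rows 3 x [ 0.0605 -0.0005  0.0008] psi 0.220
441,8,140 | turn -0.0000 rows 0 x -0.0000 | lin [-0.226  0.     0.   ] rows 3 x [-0.0753  0.      0.    ] psi 0.220
539,396,140,-.24 | turn 0.1464 rows 4 x 0.0366 | lin [-0.      0.0059 -0.8003] rows 9 x [-0.      0.0007 -0.0889] psi -0.240
539,396,50 | turn -0.0000 rows 0 x -0.0000 | lin [ 0.18  0.   -0.  ] rows 2 x [ 0.09  0.   -0.  ] psi -0.240
```

View pics/c6.png

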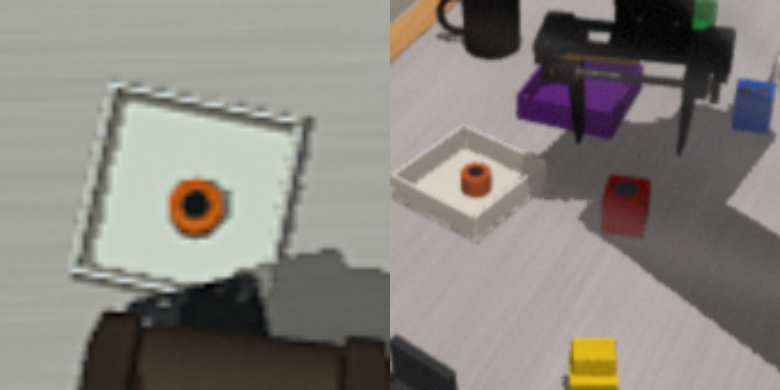

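Request:
carry_out:
  grip: [-1,-1,-1,-1,-1]
  linear:
    - [0.06,-0.001,0.0025]
    - [0.06,0,0]
    - [0.0615,0,0]
    - [0,0,0]
    - [0,0,0]
  turn: [0,0,0,0,0]

```text
t: 15.85
eef_pos: [440.6, 8.2, 27.3]
tcp_rot: [-1.864, 1.569, 3.069]
ft_force: [-0.3, -0.2, 0.5]
opening: 1.002
```

Request:
carry_out:
  grip: [1,1,1,1,1]
  linear:
    - [0,0,0]
    - [0,0,0]
    - [0,0,0]
    - [0,0,0]
    - [0,0,0]
  turn: [0,0,0,0,0]

```text
t: 16.35
eef_pos: [440.6, 8.1, 27.7]
tcp_rot: [1.104, 1.57, -0.247]
ft_force: [0.4, -0.1, -0.1]
opening: 0.637
```

Request:
carry_out:
  grip: [1,1,1,1,1]
  linear:
    - [0,0,0]
    - [0,0,0]
    - [0,0,0]
    - [0,0,0]
    - [0,0,0]
  turn: [0,0,0,0,0]

```text
t: 16.85
eef_pos: [440.6, 8.1, 27.4]
tcp_rot: [1.062, 1.57, -0.289]
ft_force: [1.5, 0.2, 2.0]
opening: 0.46
```

Request:
carry_out:
  grip: [1,1,1,1,1]
  linear:
    - [-0.04,0,0]
    - [-0.08,0,0]
    - [-0.09,0,0]
    - [-0.016,0,0]
    - [0,0,0]
  turn: [0,0,0,0,0]

```text
t: 17.35
eef_pos: [440.6, 8.1, 141.1]
tcp_rot: [1.174, 1.568, -0.176]
ft_force: [0.2, -0.2, -2.1]
opening: 0.46
```

Request:
carry_out:
  grip: [1,1,1,1,1]
  linear:
    - [0,0,0]
    - [0,0,0]
    - [0,0,0]
    - [0,0,0]
    - [0,0,0]
  turn: [0.0366,0.0366,0.0366,0.0366,0]

```text
t: 17.85
eef_pos: [439.6, 8.2, 138.6]
tcp_rot: [-1.429, 1.568, 3.043]
ft_force: [-0.4, -0.3, -1.9]
opening: 0.462
```

```bash
python3 plan.py 539.3,396,140,-.24 539.3,396,50
```

```text
t 17.9 tcp [439.6   8.2 138.6] psi -0.2410 tilt 0.0033 q6 0.11 F [-0.4 -0.3 -1.9] open 43.9mm
539.3,396,140,-.24 | turn -0.0003 rows 1 x -0.0003 | lin [-0.0029  0.0093 -0.8008] rows 9 x [-0.0003  0.001  -0.089 ] psi -0.240
539.3,396,50 | turn -0.0000 rows 0 x -0.0000 | lin [ 0.18  0.   -0.  ] rows 2 x [ 0.09  0.   -0.  ] psi -0.240
```

Request:
carry_out:
  grip: [1,1,1,1,1]
  linear:
    - [0,0.001,-0.08]
    - [0,0.001,-0.08]
    - [0,0.001,-0.08]
    - [0,0.001,-0.08]
    - [0,0.001,-0.08]
  turn: [0,0,0,0,0]

```text
t: 18.35
eef_pos: [489.9, 203.4, 138.8]
tcp_rot: [-1.002, 1.569, -2.808]
ft_force: [1.5, -1.9, -1.7]
opening: 0.46
```

Request:
carry_out:
  grip: [1,1,1,1,1]
  linear:
    - [0,0.001,-0.08]
    - [0,0.001,-0.08]
    - [0,0.001,-0.08]
    - [0,0.001,-0.08]
    - [0,0.001,-0.08]
  turn: [0,0,0,0,0]

```text
t: 18.85
eef_pos: [539.7, 396.9, 138.2]
tcp_rot: [-0.742, 1.568, -2.548]
ft_force: [0.8, -0.8, -0.9]
opening: 0.462
```

Request:
carry_out:
  grip: [1,1,1,1]
  linear:
    - [0.05,0,0]
    - [0.05,0,0]
    - [0,0,0]
    - [0,0,0]
  turn: [0,0,0,0]

```text
t: 19.25
eef_pos: [539.8, 395.3, 89.3]
tcp_rot: [-0.761, 1.569, -2.569]
ft_force: [-0.6, 0.3, -1.9]
opening: 0.459
```

```bash
python3 plan.py 539.3,396,90,-.24 539.3,396,34;  python3 - <<'E'
from h import *; from cell import cams
a=[]
for n,P in(("top",(535,370,30)),("side",(535,380,30))):
    m=cams.read_camera(n); i=cams.camera_info(n); u=proj(i,P)[0].astype(int); r=50 if n=="top" else 70
    a.append(cv2.resize(m[max(0,u[1]-r):u[1]+r,u[0]-r:u[0]+r],(390,390)))
cv2.imwrite("pics/c7.png",np.hstack(a))
E
```

```text
t 19.2 tcp [539.8 395.3  89.3] psi -0.2375 tilt 0.0023 q6 0.77 F [-0.6  0.3 -1.9] open 43.6mm
539.3,396,90,-.24 | turn 0.0008 rows 1 x 0.0008 | lin [-0.0014 -0.0013 -0.0012] rows 1 x [-0.0014 -0.0013 -0.0012] psi -0.240
539.3,396,34 | turn -0.0000 rows 0 x -0.0000 | lin [ 0.112  0.    -0.   ] rows 2 x [ 0.056  0.    -0.   ] psi -0.240
```

View pics/c7.png

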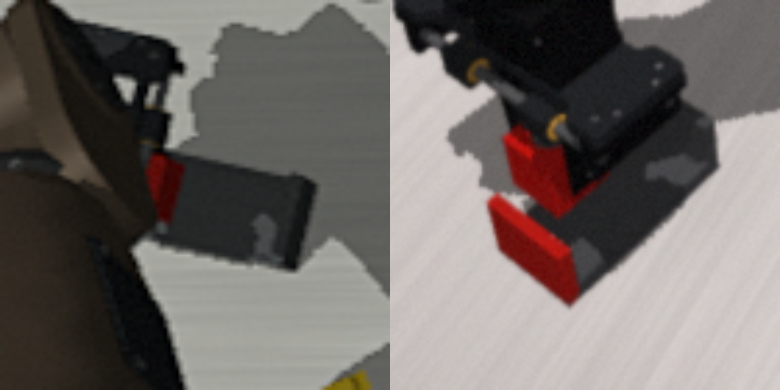

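Request:
carry_out:
  grip: [1,1,1,1,1]
  linear:
    - [0.02,-0.001,-0.001]
    - [0.025,0,0]
    - [0.025,0,0]
    - [0.025,0,0]
    - [0,0,0]
  turn: [0,0,0,0,0]

```text
t: 19.85
eef_pos: [538.8, 395.6, 40.4]
tcp_rot: [-0.768, 1.567, -2.578]
ft_force: [0.1, -0.9, -1.3]
opening: 0.464
```

Request:
carry_out:
  grip: [1,1,1,1,1]
  linear:
    - [0,0,0]
    - [0.006,0,0]
    - [0.003,0,0]
    - [0.003,0,0]
    - [0,0,0]
  turn: [0,0,0,0,0]

```text
t: 20.35
eef_pos: [539.7, 396.1, 36.8]
tcp_rot: [0.695, 1.571, -1.115]
ft_force: [-0.6, -1.0, -2.0]
opening: 0.457
```

Request:
carry_out:
  grip: [1,1,1,1,1]
  linear:
    - [0.003,0,0]
    - [0.002,0,0]
    - [0.002,0,0]
    - [0,0,0]
    - [0,0,0]
  turn: [0,0,0,0,0]

```text
t: 20.85
eef_pos: [539.7, 396.2, 33.5]
tcp_rot: [1.096, 1.571, -0.714]
ft_force: [-0.6, -0.1, 0.3]
opening: 0.462
```

Request:
carry_out:
  grip: [-1,-1,-1,-1,-1]
  linear:
    - [0,0,0]
    - [0,0,0]
    - [0,0,0]
    - [0,0,0]
    - [0,0,0]
  turn: [0,0,0,0,0]

```text
t: 21.35
eef_pos: [539.7, 396.1, 33.3]
tcp_rot: [0.76, 1.571, -1.05]
ft_force: [-0.6, -0.9, -0.0]
opening: 0.825
```

Request:
carry_out:
  grip: [-1,-1,-1,-1,-1]
  linear:
    - [-0.05,0,0]
    - [-0.08,0,0]
    - [-0.08,0,0]
    - [0,0,0]
    - [0,0,0]
  turn: [0,0,0,0,0]

```text
t: 21.85
eef_pos: [539.8, 396.2, 139.1]
tcp_rot: [2.285, 1.569, 0.475]
ft_force: [-0.3, 0.2, -0.9]
opening: 1.0
```

```bash
python3 plan.py 370.3,-228.5,140,.18 370.3,-228.5,27
```

```text
t 21.9 tcp [539.8 396.2 139.1] psi -0.2392 tilt 0.0016 q6 0.77 F [-0.3  0.2 -0.9] open 95.0mm
370.3,-228.5,140,.18 | turn -0.1334 rows 3 x -0.0445 | lin [-0.0018 -0.5573  1.1686] rows 15 x [-0.0001 -0.0372  0.0779] psi 0.180
370.3,-228.5,27 | turn -0.0000 rows 0 x -0.0000 | lin [0.226 0.    0.   ] rows 3 x [0.0753 0.     0.    ] psi 0.180
```

Request:
carry_out:
  grip: [-1,-1,-1]
  linear:
    - [0,0,0]
    - [0,0,0]
    - [0,0,0]
  turn: [-0.0445,-0.0445,-0.0445]

```text
t: 22.15
eef_pos: [539.2, 395.8, 136.6]
tcp_rot: [-1.197, 1.568, -2.582]
ft_force: [-0.6, 1.2, 0.4]
opening: 1.003
```

Request:
carry_out:
  grip: [-1,-1,-1,-1,-1]
  linear:
    - [0,-0.0372,0.0779]
    - [0,-0.0372,0.0779]
    - [0,-0.0372,0.0779]
    - [0,-0.0372,0.0779]
    - [0,-0.0372,0.0779]
  turn: [0,0,0,0,0]

```text
t: 22.65
eef_pos: [481.7, 186.3, 137.1]
tcp_rot: [-1.446, 1.568, -2.836]
ft_force: [1.1, -0.6, 0.4]
opening: 0.998
```

Request:
carry_out:
  grip: [-1,-1,-1,-1,-1]
  linear:
    - [0,-0.0372,0.0779]
    - [0,-0.0372,0.0779]
    - [0,-0.0372,0.0779]
    - [0,-0.0372,0.0779]
    - [0,-0.0372,0.0779]
  turn: [0,0,0,0,0]

```text
t: 23.15
eef_pos: [425.2, -21.7, 137.4]
tcp_rot: [-1.903, 1.569, 2.99]
ft_force: [0.2, 0.2, -0.4]
opening: 0.997
```

Request:
carry_out:
  grip: [-1,-1,-1,-1,-1]
  linear:
    - [0,-0.0372,0.0779]
    - [0,-0.0372,0.0779]
    - [0,-0.0372,0.0779]
    - [0,-0.0372,0.0779]
    - [0,-0.0372,0.0779]
  turn: [0,0,0,0,0]

```text
t: 23.65
eef_pos: [368.6, -229.9, 137.4]
tcp_rot: [-2.453, 1.569, 2.439]
ft_force: [0.8, -0.2, -0.2]
opening: 1.002
```

Request:
carry_out:
  grip: [-1,-1,-1]
  linear:
    - [0,0,0]
    - [0,0,0]
    - [0,0,0]
  turn: [0,0,0]

```text
t: 23.95
eef_pos: [369.7, -227.6, 137.8]
tcp_rot: [-2.477, 1.569, 2.416]
ft_force: [0.3, 0.1, 0.4]
opening: 1.001
```

```bash
python3 plan.py 370.3,-228.5,27,.18; python3 - <<'E'
from meas import *; from cell import cams
I={n:cams.camera_info(n) for n in("top","side")}; im={n:cams.read_camera(n) for n in I}; 
for n in I: cv2.imwrite(f"pics/r_{n}.png",im[n])
p=(539.3,396,-.24); r=35
for n in I:
    u=proj(I[n],(p[0],p[1],51))[0]; print(n,u)
# red block top face: compare with red stop
a=[]
for n in I:
    u=proj(I[n],(535,385,40))[0].astype(int); a.append(cv2.resize(im[n][u[1]-40:u[1]+40,u[0]-40:u[0]+40],(390,390),interpolation=cv2.INTER_CUBIC))
cv2.imwrite("pics/c8.png",np.hstack(a))
E
```

```text
t 23.9 tcp [ 369.7 -227.6  137.8] psi 0.1807 tilt 0.0017 q6 -0.88 F [0.3 0.1 0.4] open 95.1mm
370.3,-228.5,27,.18 | turn 0.0002 rows 1 x 0.0002 | lin [0.2216 0.0009 0.0021] rows 3 x [0.0739 0.0003 0.0007] psi 0.180
top [155.09277357 202.0936026 ]
side [188.90183403 332.66198399]
```

View pics/c8.png

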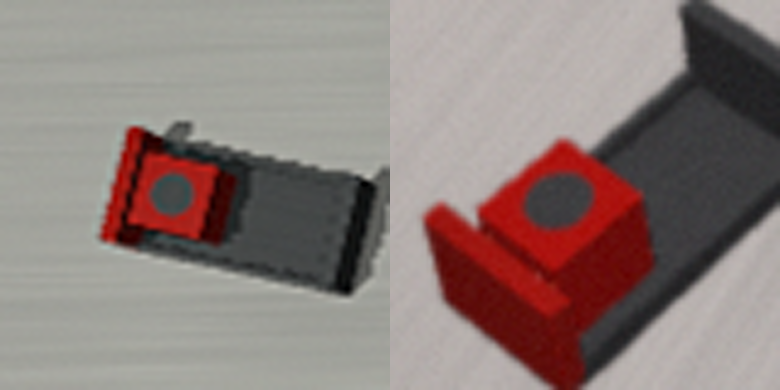

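Request:
carry_out:
  grip: [-1,-1,-1,-1,-1]
  linear:
    - [0.07,0.001,0.001]
    - [0.075,0,0]
    - [0.076,0,0]
    - [0,0,0]
    - [0,0,0]
  turn: [0,0,0,0,0]

```text
t: 24.55
eef_pos: [370.6, -228.2, 28.2]
tcp_rot: [-2.429, 1.569, 2.465]
ft_force: [1.0, -0.4, 0.5]
opening: 1.002
```

Request:
carry_out:
  grip: [1,1,1,1,1]
  linear:
    - [0,0,0]
    - [0,0,0]
    - [0,0,0]
    - [0,0,0]
    - [0,0,0]
  turn: [0,0,0,0,0]

```text
t: 25.05
eef_pos: [370.6, -229.2, 28.3]
tcp_rot: [0.608, 1.57, -0.783]
ft_force: [-0.2, 0.2, -0.2]
opening: 0.634
```

Request:
carry_out:
  grip: [1,1,1,1,1]
  linear:
    - [0,0,0]
    - [0,0,0]
    - [0,0,0]
    - [0,0,0]
    - [0,0,0]
  turn: [0,0,0,0,0]

```text
t: 25.55
eef_pos: [370.6, -229.2, 27.9]
tcp_rot: [0.604, 1.57, -0.787]
ft_force: [1.1, -0.4, 2.8]
opening: 0.462
```

Request:
carry_out:
  grip: [1,1,1,1,1]
  linear:
    - [-0.04,0,0]
    - [-0.08,0,0]
    - [-0.09,0,0]
    - [-0.016,0,0]
    - [0,0,0]
  turn: [0,0,0,0,0]

```text
t: 26.05
eef_pos: [370.6, -229.2, 141.6]
tcp_rot: [0.647, 1.568, -0.743]
ft_force: [-1.0, -1.2, -1.9]
opening: 0.461
```

Request:
carry_out:
  grip: [1,1,1,1,1]
  linear:
    - [0,0,0]
    - [0,0,0]
    - [0,0,0]
    - [0,0,0]
    - [0,0,0]
  turn: [0.0445,0.0445,0.0445,0,0]

```text
t: 26.55
eef_pos: [370.1, -228.7, 139.6]
tcp_rot: [-2.004, 1.568, 2.473]
ft_force: [-0.2, 0.3, -1.6]
opening: 0.459
```

```bash
python3 plan.py 527.9,349.4,140,-.24 527.9,349.4,90
```

```text
t 26.6 tcp [ 370.1 -228.7  139.6] psi -0.2351 tilt 0.0024 q6 -0.47 F [-0.2  0.3 -1.6] open 43.6mm
527.9,349.4,140,-.24 | turn 0.0016 rows 1 x 0.0016 | lin [-8.0000e-04  3.1800e-02 -1.1981e+00] rows 14 x [-0.0001  0.0023 -0.0856] psi -0.240
527.9,349.4,90 | turn -0.0000 rows 0 x -0.0000 | lin [ 0.1  0.  -0. ] rows 2 x [ 0.05  0.   -0.  ] psi -0.240
```

Request:
carry_out:
  grip: [1,1,1,1,1]
  linear:
    - [0,0.0023,-0.0856]
    - [0,0.0023,-0.0856]
    - [0,0.0023,-0.0856]
    - [0,0.0023,-0.0856]
    - [0,0.0023,-0.0856]
  turn: [0.0016,0,0,0,0]

```text
t: 27.05
eef_pos: [427.6, -21.0, 140.3]
tcp_rot: [-1.374, 1.57, 3.098]
ft_force: [-0.1, -0.9, -2.4]
opening: 0.463
```

Request:
carry_out:
  grip: [1,1,1,1,1]
  linear:
    - [0,0.0023,-0.0856]
    - [0,0.0023,-0.0856]
    - [0,0.0023,-0.0856]
    - [0,0.0023,-0.0856]
    - [0,0.0023,-0.0856]
  turn: [0,0,0,0,0]

```text
t: 27.55
eef_pos: [484.9, 185.4, 140.1]
tcp_rot: [-0.97, 1.57, -2.781]
ft_force: [0.7, -1.0, -1.6]
opening: 0.459
```

Request:
carry_out:
  grip: [1,1,1,1,1]
  linear:
    - [0,0.0023,-0.0856]
    - [0,0.0023,-0.0856]
    - [0,0.0023,-0.0856]
    - [0,0.0023,-0.0856]
    - [0,0,0]
  turn: [0,0,0,0,0]

```text
t: 28.05
eef_pos: [531.1, 352.6, 139.4]
tcp_rot: [3.114, 1.57, 1.306]
ft_force: [0.2, -1.2, -2.6]
opening: 0.463
```

Request:
carry_out:
  grip: [1,1,1,1,1]
  linear:
    - [0.05,0,0]
    - [0.05,0,0]
    - [0,0,0]
    - [0,0,0]
    - [0,0,0]
  turn: [0,0,0,0,0]

```text
t: 28.55
eef_pos: [531.3, 348.5, 91.8]
tcp_rot: [2.2, 1.57, 0.385]
ft_force: [0.2, 0.4, -1.3]
opening: 0.46
```

```bash
python3 plan.py 527.9,349.4,90,-.24 527.9,349.4,34
```

```text
t 28.6 tcp [531.3 348.5  91.8] psi -0.2435 tilt 0.0012 q6 0.72 F [ 0.2  0.4 -1.3] open 43.7mm
527.9,349.4,90,-.24 | turn -0.0011 rows 1 x -0.0011 | lin [ 0.0037 -0.007  -0.0002] rows 1 x [ 0.0037 -0.007  -0.0002] psi -0.240
527.9,349.4,34 | turn -0.0000 rows 0 x -0.0000 | lin [ 0.112  0.    -0.   ] rows 2 x [ 0.056  0.    -0.   ] psi -0.240
```

Request:
carry_out:
  grip: [1,1,1,1,1]
  linear:
    - [0.02,-0.007,0]
    - [0.025,0,0]
    - [0.03,0,0]
    - [0.025,0,0]
    - [0,0,0]
  turn: [0,0,0,0,0]

```text
t: 29.05
eef_pos: [526.5, 348.9, 38.4]
tcp_rot: [-0.817, 1.567, -2.632]
ft_force: [-1.1, -0.6, -1.8]
opening: 0.456
```

Request:
carry_out:
  grip: [1,1,1,1,1]
  linear:
    - [0,0,0]
    - [0.006,0,0]
    - [0.004,0,0]
    - [0.003,0,0]
    - [0,0,0]
  turn: [0,0,0,0,0]

```text
t: 29.55
eef_pos: [527.4, 349.4, 34.3]
tcp_rot: [0.392, 1.571, -1.423]
ft_force: [-0.2, 0.5, -2.1]
opening: 0.461
```

Request:
carry_out:
  grip: [1,1,1,1,1]
  linear:
    - [0.002,0,0]
    - [0,0,0]
    - [0,0,0]
    - [0,0,0]
    - [0,0,0]
  turn: [0,0,0,0,0]

```text
t: 30.05
eef_pos: [527.5, 349.4, 34.0]
tcp_rot: [2.141, 1.57, 0.326]
ft_force: [-1.9, -1.0, 6.9]
opening: 0.46
```

Request:
carry_out:
  grip: [-1,-1,-1,-1,-1]
  linear:
    - [0,0,0]
    - [0,0,0]
    - [0,0,0]
    - [0,0,0]
    - [0,0,0]
  turn: [0,0,0,0,0]

```text
t: 30.55
eef_pos: [527.4, 349.4, 33.2]
tcp_rot: [-0.016, 1.571, -1.831]
ft_force: [-0.1, -0.1, 0.3]
opening: 0.827
```

Request:
carry_out:
  grip: [-1,-1,-1,-1,-1]
  linear:
    - [-0.05,0,0]
    - [-0.08,0,0]
    - [-0.08,0,0]
    - [-0.05,0,0]
    - [0,0,0]
  turn: [0,0,0,0,0]

```text
t: 31.05
eef_pos: [528.6, 350.1, 167.2]
tcp_rot: [2.289, 1.565, 0.474]
ft_force: [0.3, 0.1, 0.6]
opening: 1.001
```

```bash
python3 plan.py 378,249.3,140,.43 378,249.3,45
```

```text
t 31.1 tcp [528.6 350.1 167.2] psi -0.2442 tilt 0.0063 q6 0.73 F [0.3 0.1 0.6] open 95.1mm
378,249.3,140,.43 | turn -0.2146 rows 5 x -0.0429 | lin [ 0.0544 -0.3578  0.0577] rows 5 x [ 0.0109 -0.0716  0.0115] psi 0.430
378,249.3,45 | turn -0.0000 rows 0 x -0.0000 | lin [0.19 0.   0.  ] rows 3 x [0.0633 0.     0.    ] psi 0.430
```

Request:
carry_out:
  grip: [-1,-1,-1,-1,-1]
  linear:
    - [0,0,0]
    - [0,0,0]
    - [0,0,0]
    - [0,0,0]
    - [0,0,0]
  turn: [-0.0429,-0.0429,-0.0429,-0.0429,-0.0429]

```text
t: 31.55
eef_pos: [527.1, 349.2, 162.2]
tcp_rot: [-1.468, 1.569, -2.603]
ft_force: [0.6, -0.4, 0.0]
opening: 0.997
```

Request:
carry_out:
  grip: [-1,-1,-1,-1,-1]
  linear:
    - [0.01,-0.0716,0.0115]
    - [0.01,-0.0716,0.0115]
    - [0.01,-0.0716,0.0115]
    - [0.01,-0.0716,0.0115]
    - [0.01,-0.0716,0.0115]
  turn: [0,0,0,0,0]

```text
t: 32.05
eef_pos: [375.0, 247.7, 137.5]
tcp_rot: [-1.458, 1.57, -2.599]
ft_force: [0.8, 0.3, -0.0]
opening: 1.002
```

Request:
carry_out:
  grip: [-1,-1,-1]
  linear:
    - [0,0,0]
    - [0,0,0]
    - [0,0,0]
  turn: [0,0,0]

```text
t: 32.35
eef_pos: [377.5, 249.1, 138.2]
tcp_rot: [1.414, 1.57, 0.272]
ft_force: [0.1, 0.1, 0.6]
opening: 1.003
```

```bash
python3 plan.py 378,249.3,42,.43; python3 - <<'E'
from h import *; from cell import cams
a=[]
for n,P,r in(("top",(531,362,30),40),("side",(470,300,50),85)):
    m=cams.read_camera(n); i=cams.camera_info(n); u=proj(i,P)[0].astype(int)
    a.append(cv2.resize(m[max(0,u[1]-r):u[1]+r,u[0]-r:u[0]+r],(390,390),interpolation=cv2.INTER_CUBIC))
cv2.imwrite("pics/c9.png",np.hstack(a))
E
```

```text
t 32.4 tcp [377.5 249.1 138.2] psi 0.4296 tilt 0.0006 q6 0.01 F [0.1 0.1 0.6] open 95.3mm
378,249.3,42,.43 | turn -0.0001 rows 1 x -0.0001 | lin [1.924e-01 1.000e-03 1.000e-04] rows 3 x [0.0641 0.0003 0.    ] psi 0.430
```

View pics/c9.png

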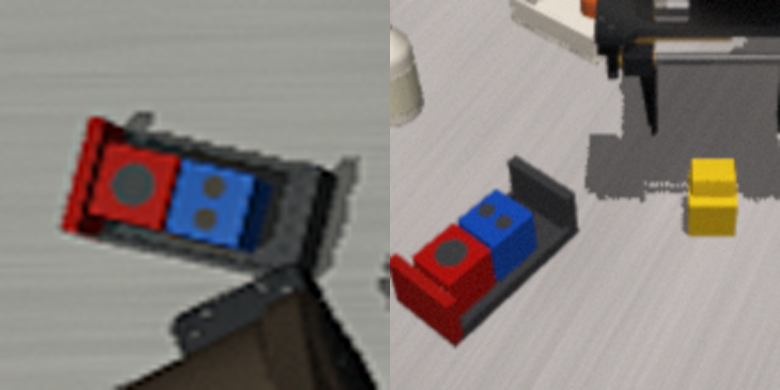

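Request:
carry_out:
  grip: [-1,-1,-1,-1,-1]
  linear:
    - [0.06,0.001,0]
    - [0.06,0,0]
    - [0.05,0,0]
    - [0.022,0,0]
    - [0,0,0]
  turn: [0,0,0,0,0]

```text
t: 32.95
eef_pos: [377.0, 248.8, 41.2]
tcp_rot: [-1.527, 1.568, -2.669]
ft_force: [-0.1, 0.5, 0.6]
opening: 1.0
```

Request:
carry_out:
  grip: [1,1,1,1,1]
  linear:
    - [0,0,0]
    - [0,0,0]
    - [0,0,0]
    - [0,0,0]
    - [0,0,0]
  turn: [0,0,0,0,0]

```text
t: 33.45
eef_pos: [377.3, 249.0, 42.7]
tcp_rot: [1.468, 1.57, 0.327]
ft_force: [0.3, -0.5, 0.1]
opening: 0.637
```

Request:
carry_out:
  grip: [1,1,1,1,1]
  linear:
    - [0,0,0]
    - [0,0,0]
    - [0,0,0]
    - [0,0,0]
    - [0,0,0]
  turn: [0,0,0,0,0]

```text
t: 33.95
eef_pos: [377.3, 249.0, 42.4]
tcp_rot: [1.411, 1.57, 0.27]
ft_force: [0.7, 0.5, 1.8]
opening: 0.419
```

Request:
carry_out:
  grip: [1,1,1,1,1]
  linear:
    - [-0.03,0,0]
    - [-0.07,0,0]
    - [-0.07,0,0]
    - [-0.05,0,0]
    - [0,0,0]
  turn: [0,0,0,0,0]

```text
t: 34.45
eef_pos: [377.9, 249.3, 154.8]
tcp_rot: [1.561, 1.566, 0.42]
ft_force: [0.2, 0.5, -2.0]
opening: 0.419
```

Request:
carry_out:
  grip: [1,1,1,1,1]
  linear:
    - [0,0,0]
    - [0,0,0]
    - [0,0,0]
    - [0,0,0]
    - [0,0,0]
  turn: [0.0426,0.0426,0.0426,0.0426,0.0426]

```text
t: 34.95
eef_pos: [376.5, 248.6, 151.1]
tcp_rot: [-0.838, 1.569, -2.654]
ft_force: [0.3, 0.3, -1.5]
opening: 0.421
```

Request:
carry_out:
  grip: [1,1]
  linear:
    - [0,0,0]
    - [0,0,0]
  turn: [0,0]

```text
t: 35.15
eef_pos: [376.8, 248.7, 151.6]
tcp_rot: [-0.821, 1.569, -2.627]
ft_force: [-0.3, 0.9, -1.6]
opening: 0.419
```

```bash
python3 plan.py 519.6,315.4,150,-.24 519.6,315.4,100 519.6,315.4,73
```

```text
t 35.1 tcp [376.8 248.7 151.6] psi -0.2356 tilt 0.0015 q6 0.67 F [-0.3  0.9 -1.6] open 39.8mm
519.6,315.4,150,-.24 | turn 0.0014 rows 1 x 0.0014 | lin [ 0.0031  0.2458 -0.1974] rows 4 x [ 0.0008  0.0614 -0.0494] psi -0.240
519.6,315.4,100 | turn -0.0000 rows 0 x -0.0000 | lin [ 0.1  0.  -0. ] rows 2 x [ 0.05  0.   -0.  ] psi -0.240
519.6,315.4,73 | turn -0.0000 rows 0 x -0.0000 | lin [ 0.054  0.    -0.   ] rows 1 x [ 0.054  0.    -0.   ] psi -0.240
```

Request:
carry_out:
  grip: [1,1,1,1,1]
  linear:
    - [0,0.0615,-0.0494]
    - [0,0.0615,-0.0494]
    - [0,0.0615,-0.0494]
    - [0,0.0615,-0.0494]
    - [0,0,0]
  turn: [0.0014,0,0,0,0]

```text
t: 35.65
eef_pos: [523.6, 316.5, 151.2]
tcp_rot: [2.179, 1.569, 0.368]
ft_force: [0.3, 0.3, -0.6]
opening: 0.421
```

Request:
carry_out:
  grip: [1,1,1,1,1]
  linear:
    - [0.05,0,0]
    - [0.05,0,0]
    - [0,0,0]
    - [0,0,0]
    - [0,0,0]
  turn: [0,0,0,0,0]

```text
t: 36.15
eef_pos: [520.6, 315.4, 103.5]
tcp_rot: [2.189, 1.569, 0.375]
ft_force: [0.4, -0.4, -1.8]
opening: 0.42
```

```bash
python3 plan.py 519.6,315.4,100,-.24; python3 - <<'E'
from h import *; from cell import cams,env
a=[]
for n,P,r in(("top",(531,362,30),40),("side",(525,345,50),55)):
    m=cams.read_camera(n); i=cams.camera_info(n); u=proj(i,P)[0].astype(int)
    a.append(cv2.resize(m[max(0,u[1]-r):u[1]+r,u[0]-r:u[0]+r],(390,390),interpolation=cv2.INTER_CUBIC))
    if n=="side":
        p=env.state()["eef_pos"]; u0=proj(i,p)[0]; M=colmask(m,"yellow",u0,40)
        print(fit([(i,M,(int(u0[0])-40,int(u0[1])-40,80,80))],"wedge",(p[0],p[1],-.24),z=p[2]-42.4))
cv2.imwrite("pics/c10.png",np.hstack(a))
E
```

```text
t 36.1 tcp [520.6 315.4 103.5] psi -0.2430 tilt 0.0014 q6 0.68 F [ 0.4 -0.4 -1.8] open 39.9mm
519.6,315.4,100,-.24 | turn -0.0009 rows 1 x -0.0009 | lin [ 0.0069 -0.0019  0.0005] rows 1 x [ 0.0069 -0.0019  0.0005] psi -0.240
(array([518.64231449, 323.46080989,  -0.63829926]), np.float64(0.5828333511262944))
```

View pics/c10.png

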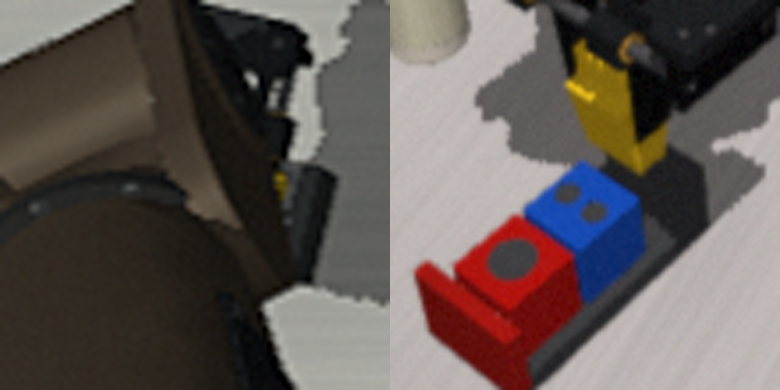

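```bash
python3 - <<'E'
from h import *; from cell import cams
i=cams.camera_info("side"); u=proj(i,(525,345,50))[0].astype(int); s=390/110
def pr(name,P,pose,z=0):
    c,n=np.cos(pose[2]),np.sin(pose[2]); P=np.array(P,float); q=np.c_[pose[0]+c*P[:,0]-n*P[:,1],pose[1]+n*P[:,0]+c*P[:,1],P[:,2]+z]
    print(name,((proj(i,q)-u+55+.5)*s+[390,0]).round().tolist())
h=(531,362,-.242)
pr("foot",[[-20,-9,0],[-20,9,0],[20,9,0]],(520.6,315.4,-.242),61.1)
pr("stop top",[[-35,61.15,51],[-35,71.15,51],[35,71.15,51],[35,61.15,51]],h)
pr("blue top",[[x,y-13,51] for x,y in((-22,-22),(-22,22),(22,22),(22,-22))],h)
pr("red top",[[x,y+35,51] for x,y in((-22,-22),(-22,22),(22,22),(22,-22))],h)
E
```

```text
foot [[663.0, 156.0], [639.0, 176.0], [586.0, 141.0]]
stop top [[520.0, 330.0], [504.0, 344.0], [411.0, 270.0], [427.0, 257.0]]
blue top [[640.0, 196.0], [579.0, 249.0], [521.0, 207.0], [582.0, 157.0]]
red top [[574.0, 254.0], [508.0, 310.0], [450.0, 265.0], [515.0, 211.0]]
```

Request:
carry_out:
  grip: [1,1,1,1,1]
  linear:
    - [0.014,-0.001,0]
    - [0.014,0,0]
    - [0.014,0,0]
    - [0.012,0,0]
    - [0,0,0]
  turn: [0,0,0,0,0]

```text
t: 36.75
eef_pos: [519.9, 315.7, 74.5]
tcp_rot: [-2.847, 1.57, 1.622]
ft_force: [0.5, 2.1, -2.4]
opening: 0.414
```

Request:
carry_out:
  grip: [1,1,1,1,1]
  linear:
    - [0.005,-0.0008,-0.0008]
    - [0.005,0,-0.0008]
    - [0.005,0,-0.001]
    - [0.005,0,-0.001]
    - [0,0,0]
  turn: [0,0,0,0,0]

```text
t: 37.25
eef_pos: [520.2, 317.3, 65.7]
tcp_rot: [2.095, 1.57, 0.281]
ft_force: [0.7, 2.2, 2.6]
opening: 0.424
```

```bash
python3 plan.py 520.7,319.8,52,-.24
```

```text
t 37.2 tcp [520.2 317.3  65.7] psi -0.2439 tilt 0.0011 q6 0.68 F [0.7 2.2 2.6] open 40.3mm
520.7,319.8,52,-.24 | turn -0.0012 rows 1 x -0.0012 | lin [ 0.0274 -0.0002 -0.005 ] rows 1 x [ 0.0274 -0.0002 -0.005 ] psi -0.240
```

Request:
carry_out:
  grip: [1,1,1,1,1]
  linear:
    - [0.005,0,-0.001]
    - [0.005,0,-0.001]
    - [0.005,0,-0.001]
    - [0.003,0,-0.0006]
    - [0,0,0]
  turn: [0,0,0,0,0]

```text
t: 37.75
eef_pos: [520.9, 318.8, 57.4]
tcp_rot: [1.943, 1.569, 0.129]
ft_force: [0.0, -1.2, 10.9]
opening: 0.42
```

Request:
carry_out:
  grip: [1,1,1,1,1]
  linear:
    - [0.003,0,-0.0006]
    - [0.003,0,-0.0006]
    - [0,0,0]
    - [0,0,0]
    - [0,0,0]
  turn: [0,0,0,0,0]

```text
t: 38.25
eef_pos: [521.1, 319.4, 54.5]
tcp_rot: [1.918, 1.569, 0.103]
ft_force: [0.5, -1.3, 11.6]
opening: 0.418
```

Request:
carry_out:
  grip: [1,1,1,1,1]
  linear:
    - [0.002,0,-0.0004]
    - [0.002,0,-0.0004]
    - [0.002,0,0]
    - [0,0,0]
    - [0,0,0]
  turn: [0,0,0,0,0]

```text
t: 38.75
eef_pos: [521.3, 319.9, 51.7]
tcp_rot: [2.005, 1.569, 0.19]
ft_force: [-0.8, -1.4, 13.3]
opening: 0.419
```

Request:
carry_out:
  grip: [1,1,1,1,1]
  linear:
    - [0.002,0,0]
    - [0,0,0]
    - [0,0,0]
    - [0,0,0]
    - [0,0,0]
  turn: [0,0,0,0,0]

```text
t: 39.25
eef_pos: [521.4, 320.0, 50.8]
tcp_rot: [2.075, 1.568, 0.26]
ft_force: [-0.0, -0.9, 14.5]
opening: 0.419
```

Request:
carry_out:
  grip: [1,1,1,1,1]
  linear:
    - [0.002,0,0]
    - [0.001,0,0]
    - [0,0,0]
    - [0,0,0]
    - [0,0,0]
  turn: [0,0,0,0,0]

```text
t: 39.75
eef_pos: [521.4, 320.0, 50.3]
tcp_rot: [2.096, 1.568, 0.282]
ft_force: [-3.0, -2.9, 24.3]
opening: 0.419
```

```bash
python3 plan.py; python3 - <<'E'
from h import *; from cell import cams,env
m=cams.read_camera("side"); i=cams.camera_info("side"); u=proj(i,(525,345,50))[0].astype(int); s=500/90
cv2.imwrite("pics/c11.png",cv2.resize(m[u[1]-45:u[1]+45,u[0]-45:u[0]+45],(500,500),interpolation=cv2.INTER_CUBIC))
def pr(name,P,pose,z=0):
    c,n=np.cos(pose[2]),np.sin(pose[2]); P=np.array(P,float); q=np.c_[pose[0]+c*P[:,0]-n*P[:,1],pose[1]+n*P[:,0]+c*P[:,1],P[:,2]+z]
    print(name,((proj(i,q)-u+45+.5)*s).round().tolist())
h=(531,362,-.242)
for z in(7,9,15): pr(f"wedge top {z}",[[-18,-12-44,74],[-18,12-44,74],[18,12-44,74],[-20,19-44,52],[20,19-44,52]],h,z)
pr("blue top",[[x,y-5,51] for x,y in((-22,-22),(-22,22),(22,22),(22,-22))],h)
pr("red top",[[x,y+39,51] for x,y in((-22,-22),(-22,22),(22,22),(22,-22))],h)
E
```

```text
t 39.8 tcp [521.4 320.   50.3] psi -0.2436 tilt 0.0033 q6 0.69 F [-3.  -2.9 24.3] open 39.8mm
wedge top 7 [[364.0, 148.0], [313.0, 191.0], [237.0, 140.0], [308.0, 251.0], [225.0, 194.0]]
wedge top 9 [[363.0, 144.0], [313.0, 187.0], [237.0, 136.0], [308.0, 247.0], [224.0, 190.0]]
wedge top 15 [[362.0, 132.0], [311.0, 174.0], [235.0, 124.0], [306.0, 235.0], [223.0, 178.0]]
blue top [[319.0, 266.0], [223.0, 350.0], [132.0, 283.0], [228.0, 204.0]]
red top [[223.0, 350.0], [120.0, 439.0], [29.0, 368.0], [132.0, 283.0]]
```

View pics/c11.png

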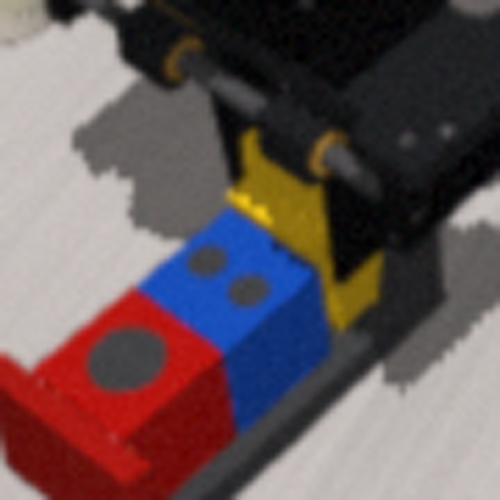

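Request:
carry_out:
  grip: [-1,-1,-1,-1,-1]
  linear:
    - [0,0,0]
    - [0,0,0]
    - [0,0,0]
    - [0,0,0]
    - [0,0,0]
  turn: [0,0,0,0,0]

```text
t: 40.3
eef_pos: [520.4, 319.8, 47.6]
tcp_rot: [-0.661, 1.57, -2.476]
ft_force: [-0.1, -0.2, -0.1]
opening: 0.787
```

Request:
carry_out:
  grip: [-1,-1,-1,-1,-1]
  linear:
    - [-0.03,0,0]
    - [-0.08,0,0]
    - [-0.08,0,0]
    - [-0.08,0,0]
    - [0,0,0]
  turn: [0,0,0,0,0]

```text
t: 40.8
eef_pos: [522.2, 320.8, 189.3]
tcp_rot: [2.25, 1.562, 0.435]
ft_force: [0.1, 0.6, 0.4]
opening: 0.999
```

Request:
carry_out:
  grip: [-1,-1,-1,-1,-1]
  linear:
    - [0,-0.02,0.08]
    - [0,-0.02,0.08]
    - [0,-0.02,0.08]
    - [0,-0.02,0.08]
    - [0,-0.02,0.08]
  turn: [0,0,0,0,0]

```text
t: 41.3
eef_pos: [422.4, 136.7, 183.0]
tcp_rot: [0.944, 1.571, -0.87]
ft_force: [0.5, -1.1, -0.8]
opening: 0.997
```

Request:
carry_out:
  grip: [-1,-1,-1]
  linear:
    - [0,0,0]
    - [0,0,0]
    - [0,0,0]
  turn: [0,0,0]

```text
t: 41.6
eef_pos: [424.3, 138.4, 183.1]
tcp_rot: [1.953, 1.57, 0.138]
ft_force: [0.3, -0.8, 0.2]
opening: 0.997
```

```bash
python3 plan.py; python3 - <<'E'
from meas import *; from cell import cams,env
I={n:cams.camera_info(n) for n in("top","side")}; im={n:cams.read_camera(n) for n in I}
out=[]
for n,r in(("top",40),("side",50)):
    u=proj(I[n],(531,362,30))[0].astype(int); out.append(cv2.resize(im[n][u[1]-r:u[1]+r,max(0,u[0]-r):u[0]+r],(390,390),interpolation=cv2.INTER_CUBIC))
cv2.imwrite("pics/c12.png",np.hstack(out)); cv2.imwrite("pics/full.png",np.hstack([im["top"][90:330,120:480],im["side"]  [60:300,140:500]]))
h=np.array([531,362]); c,s=np.cos(-.24),np.sin(-.24); B=lambda y:(531-s*y,362+c*y,-.24)
T["wedge"]=("wedge","yellow",B(-44))
obs=[]
for n in I:
    p=B(-44); w0=proj(I[n],(p[0],p[1],60))[0]; M=colmask(im[n],"yellow",w0,30); obs.append((I[n],M,(int(w0[0])-30,int(w0[1])-30,60,60)))
# visible part = head (z 52..74 over foot) + upper body above z~51: fit head silhouette only by height
MODEL["whead"]=[box(-18,18,-12,12,52,74),np.vstack([box(-20,20,-17.4,17.4,44,44),box(-20,20,-19,19,52,52)])]
for z in(3,6,9,12,15,18): 
    f=[fit([o],"whead",p,yaw=False if 0 else True,z=z) for o in obs]; b=fit(obs,"whead",p,z=z); d=b[0][:2]-h; print(z,"holder x,y",round(c*d[0]+s*d[1],1),round(-s*d[0]+c*d[1],1),b[0].round(2),round(b[1],3))
E
```

```text
t 41.6 tcp [424.3 138.4 183.1] psi -0.2438 tilt 0.0008 q6 0.41 F [ 0.3 -0.8  0.2] open 94.7mm
3 holder x,y -0.6 -44.1 [ 5.1993e+02  3.1935e+02 -2.6000e-01] 0.219
6 holder x,y -0.6 -44.3 [ 5.1987e+02  3.1910e+02 -2.7000e-01] 0.187
9 holder x,y -1.0 -44.1 [ 5.1950e+02  3.1936e+02 -2.7000e-01] 0.184
12 holder x,y -1.5 -44.4 [ 5.1897e+02  3.1918e+02 -2.7000e-01] 0.233
15 holder x,y -1.7 -45.3 [ 5.1857e+02  3.1836e+02 -2.8000e-01] 0.29
18 holder x,y -1.9 -46.1 [ 5.1816e+02  3.1769e+02 -2.7000e-01] 0.347
```

View pics/c12.png

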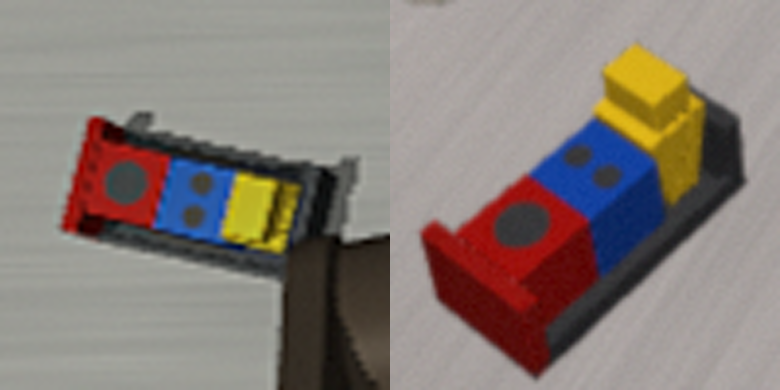

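View pics/full.png

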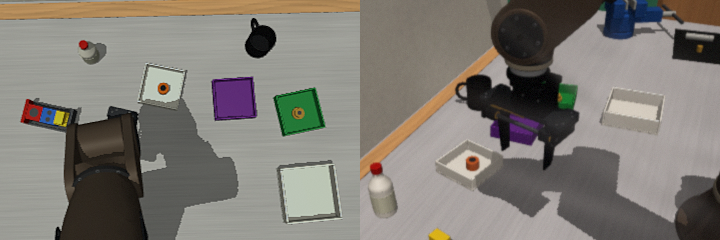

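```bash
python3 -c "
from cell import env
print(env.job_done())"
```

```text
the job is handed in; nothing more can be done
None
```

The job is done and handed in at about 42 s of the 128 s allowed; no verdict was reported.

- **Bins:** The gold cap is in the green bin. The orange spacer is in the 120 mm white bin; I left out the other white bin, about 160 mm wide, and the purple one. Both parts lay near the middle of their bins in the last pictures.
- **Row:** I stood the red block by the red stop and the blue one beside it, released both, then pressed the wedge in. The push held at about 11 to 15 N and jumped to 24 N when the row jammed.
- **Last checks:** The final picture shows the row closed and square. The fit puts the wedge at y about −44 mm and x about −1 mm in the holder, with its foot 6 to 9 mm over the bench. The block corners matched their tight places to about 1 mm. The gripper was open and clear, and the bottle and mug look unmoved.

**What went wrong or disagreed:**
- My first grasp on the cap closed too late and missed; I checked that the cap still stood and repeated it.
- The two cameras differed by about 3 to 4 mm in y on the blocks and spacer and about 7 mm on the cap. I used the combined fit, or close to the top camera for the cap.
- One fit of the wedge while held failed because the gripper hid part of it, so I checked its foot corners by projection instead.

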